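# Torque the axle nut of an oven-rack castor

## Robot

A 6-joint arm with a two-finger parallel gripper is mounted at the origin on the work surface. World frame = base frame: x ahead of the robot, y to its left, z up, the work surface at z = 0. Lengths are in mm, angles in rad, forces in N, time in s.
With the tool pointing down it reaches from about 275 to 1000 mm from the base axis. Payload 8.4 kg.
Tool frame: the origin (TCP) lies midway between the tips of the shut fingers; the grasp point (between the pads) lies 19 mm behind it; y points along the fingers, z is the direction in which the jaws open and shut, and the axes are right-handed (so a half turn about y gives the same grasp; the last joint's range is limited). The gripper opens to 85 mm and grips with 20 to 120 N. Pads are 22 mm wide; open, the fingers measure 114 mm over their backs; the gripper's body (76 mm by 85 mm) begins 54 mm behind the grasp point. The pads swing forward as they close: fully open they stand 13 mm farther back than shut.
Start: joints at [1.192, 0.353, 1.633, -0, 1.155, -0.002], TCP at [229.965, 581.157, 231.281] pointing down, gripper open.
Joint ranges: [-2.63, 2.63], [-0.92, 2.1], [0.06, 2.66], [-1.3, 4.44], [0, 2.69], [-3.02, 3.02]. Speed limits (rad/s): [2.22, 2.22, 2.79, 3.14, 3.14, 3.14].

## Interface

Orientations are given as [roll, pitch, yaw] about the fixed x, y, z axes, in that order (R = Rz(yaw) Ry(pitch) Rx(roll)).
In Python, from rig import r, imaging gives the robot as it stands. The module is installed in compiled form; this text tells all that it offers.
- The arm moves only by the tool send_rows, never from a script. Its argument "series" is a list of rows, each a list of 6 numbers: the shift along the tool's x, y, z in m, then the turn, a rotation vector about the tool's x, y, z in degrees. In form: [[dx, dy, dz, ax, ay, az], ...]. A call has 1 to 8 rows; each row shifts and turns the commanded pose from where the row before left it, along the tool's axes as they then stand; what a row does not reach is not made up. A row lasts 1/10 s, in which the tool goes at most 50 mm and 8.59 degrees, less where a joint would pass 70% of its speed; a pose out of reach is approached as far as the arm can. A call is refused whole if a number of a shift passes 0.05 or a number of a turn 8.59, either way. A call with a gripper value outside its range is refused whole. "gripper" is the opening, from 0 (shut) to 1 (fully open), set as the call begins (left out, the last holds). The fingers move at their own pace and stop on an object; "squeeze" is the grip in N (left out, the last holds). Time passes only in rows, so rows that do not move let the fingers close. It gives the time, the measured TCP pose, the force and the opening at its end, in the units of the state.
- r.sense(): the state, without advancing time (a new reading comes with each control period).
- imaging.grab_frame(name): name is "side" or "top" or "wrist"; returns a dict with "frame" (400x640x3 uint8, red, green, blue), "depth" (400x640 float32, mm along the optical axis (not along the pixel's ray), 0 where there is no reading), "intrinsics" (3x3 intrinsics, pixels), "origin" and "rotation" of the camera in the world. Camera axes: x right, y down, z forward; pixel columns grow to the right and rows downward; lengths in mm; the calibration is good to about 2 mm. The wrist camera is an equidistant fisheye: a pixel r from the principal point sees the ray r / f radians off the axis. A picture is of the moment at which its call begins.
- r.sign_off(): hands the job in, once; it reports no verdict.
The state is a dict: "clock": time; "qpos": joint angles; "qvel": joint speeds; "joint_efforts": joint torques, N m; "eef_pos": TCP position; "tcp_rot": TCP orientation; "contact_force": force on the tool from outside, world axes, zero at the start; "wrist_torque": the same for the moment, N m; "opening": opening from 0.0 (shut) to 1.0 (fully open).
Only numpy, scipy, OpenCV 4.12 (cv2) and the standard library are available. Lean on these libraries where they do the work, as an engineer would, in place of code of your own. Each camera call takes 0.05 s, during which the arm holds its last target.

## Task

Tighten the axle nut of the rack castor to its set torque: take the torque wrench from its wooden rest, fit the socket fully home and square on the nut, and turn the handle clockwise until its hinge clearly breaks over, then stop at once without forcing it on to the end of its travel. Then lift the wrench off, leaving the nut tight, and lay it back in its rest as it was, socket down in the pocket and handle in the notch, without disturbing the other things on the bench.

Things in the scene. Friction and masses are not known exactly. Their poses are not given: they have to be found in the camera images.
- nut_base (a point): Steel axle nut with a blue ring: point on its vertical axis at its underside. z up. Hexagon 36 mm across flats, 19 mm high, flats facing along x and every 60 degrees; above it a round ring (35 mm) and the tapered axle end (24 mm), up to 34 mm. Clockwise from above tightens. How far it turns until the set torque (0.2 to 0.7 rad) is not known beforehand.
- nut_mark (a point): Yellow paint mark on one flat of the nut, 18 mm from its axis along the nut's x, 10 mm above its underside; it turns with the nut.
- castor: Rack castor on its side, fixed: black wheel 160 mm across, steel fork, plate bolted to a grey bracket. Origin on the bench under the axle, z up. Fork and bracket reach 195 mm along -y, 125 mm along +x, 45 mm along -x. Fork top 100 mm high, bracket 120 mm; the nut stands on a washer on the fork, its underside 103 mm up.
- socket_mouth (a point): Centre of the lower face of the torque wrench's socket; z up the socket, x towards the handle. 49 mm outside; hexagon hole 37.5 mm across flats, 36 mm deep, flats facing along x and every 60 degrees: it fits the nut if x agrees with the nut's x plus any multiple of 60 degrees, with 4 degrees of play. Fully home, the mouth is level with the nut's underside. Head top 80 mm up.
- wrench_grip (a point): Hand position on the wrench, between two orange rings: centre of the flat-sided black grip, 24 mm wide, 26 mm high, that runs from 135 to 277 mm from the socket axis. This point is 188 mm from that axis along x and 64 mm above the socket mouth; x along the handle to its end, z up. Set to 1.7 N m at the nut, about 9 N here, square to the handle. Wrench 0.66 kg.
- breakover (a joint): Angle (rad) of the wrench's hinge, an upright pin 12 mm from the socket axis: 0 while straight. At the set torque the handle gives way clockwise against the head, at nearly steady force: over 0.1 is a clear break-over, over 0.23 is forced on to the end stop (0.28) and over-tightens the nut. A spring straightens it when the handle is let back.
- rest_pocket (a point): Wooden rest, fixed: centre of the floor (10 mm above the bench) of its square socket pocket, 56 mm inside, walls 14 mm high. x runs along the board to the notched post 250 mm away that carries the handle end: notch 34 mm wide, flared above, 20 mm thick, post top 94 mm above the bench. The wrench starts there, its x along this x, handle axis 74 mm above the bench.
- grease_tin: Yellow grease tin, 66 mm across, 55 mm high; origin under its centre. Leave alone.
- spare_bearing: Steel spare bearing ring lying flat, 47 mm across, 14 mm high; origin under its centre. Leave alone.
- enamel_cup: White cup, 68 mm across, 60 mm high; origin under its centre. Leave alone.

How it is judged (in metres and radians):
On the way, in this order (a step that is already met when the one before it is completed fails the run):
1. the socket is fully home and square on the nut, the wrench still straight (horizontal distance between socket_mouth and nut_base below 0.005 m and z of socket_mouth in the frame of nut_base below 0.007 m and angle between socket_mouth's own z axis and vertical below 0.12 rad and value of joint breakover below 0.06 rad), for 0.2 s.
2. with the socket home on the nut, the handle is turned until the hinge breaks over (0.1 rad or more) (horizontal distance between socket_mouth and nut_base below 0.007 m and z of socket_mouth in the frame of nut_base below 0.01 m and angle between socket_mouth's own z axis and vertical below 0.12 rad and value of joint breakover above 0.1 rad), for 0.1 s.
3. the wrench is lifted clear of the nut, straight again (z of socket_mouth in the frame of nut_base above 0.03 m and value of joint breakover below 0.06 rad), for 0.1 s.
At the end, for the whole second after the job is handed in: The wrench lies still, back in its wooden rest: socket in the pocket (within 15 mm of its centre, standing on its floor), level within 5 degrees, handle in the notch (within 6 degrees of the rest), hinge straight. The nut stays tightened: its mark is over 3 mm from its start (horizontal distance between socket_mouth and rest_pocket below 0.015 m and z of socket_mouth in the frame of rest_pocket below 0.008 m and angle between socket_mouth's own z axis and vertical below 0.08 rad and angle between the x axis of socket_mouth and the x axis of rest_pocket, either way round below 0.1 rad and x of wrench_grip in the frame of rest_pocket above 0.1 m and value of joint breakover below 0.04 rad and velocity of joint breakover below 0.05 rad/s and distance of nut_mark from where it was at the start of the episode above 0.003 m); the robot touches nothing.
It fails at once if the broken-over handle is forced on towards its end stop (hinge beyond 0.23 rad): the nut is over-tightened (value of joint breakover above 0.23 rad).
It fails at once if the grease tin is moved more than 20 mm (distance of grease_tin from where it was at the start of the episode above 0.02 m).
It fails at once if the spare bearing is moved more than 20 mm (distance of spare_bearing from where it was at the start of the episode above 0.02 m).
It fails at once if the enamel cup is moved more than 20 mm (distance of enamel_cup from where it was at the start of the episode above 0.02 m).
It also fails if it takes over 64 s, if anything falls off the work surface, if the arm or the gripper's body presses on something with over 40 N, if the wrist force passes 120 N, or if a joint passes its speed limit or range.

## Working session

There is one attempt and no reset: what is moved stays moved. The work goes in short steps, Python scripts to look and compute and a tool call to move; the robot and the scene stay as the last step left them, time stands still between calls to the robot, and variables do not carry over. Pictures are saved under pics/ and viewed, and the job is handed in when it is done.

Besides the shell and the picture viewer there is one more tool, called as a command line: name --pt "numbers of a row" for each row, then --argument value for the rest. send_rows: Moves the arm, as the interface text tells. Its arguments: {"type":"object","properties":{"series":{"type":"array","items":{"type":"array","items":{"type":"number"}}},"gripper":{"type":"number"},"squeeze":{"type":"number"}},"required":["series"]}

```bash
mkdir -p pics; ls; python3 - <<'E'
from rig import r, imaging
import cv2
print(r.sense())
for n in ("side","top","wrist"):
    f=imaging.grab_frame(n)
    cv2.imwrite(f"pics/{n}0.png",f["frame"][:,:,::-1])
    print(n,f["intrinsics"],f["origin"],f["rotation"])
E
```

```text
pics
{'clock': 0.0, 'qpos': array([ 1.19159051e+00,  3.53666246e-01,  1.63414906e+00,  2.10845915e-05,
        1.15519141e+00, -2.41638299e-03]), 'qvel': array([-0.00011645, -0.0005413 ,  0.0005666 , -0.00105817,  0.00070284,
        0.00131791]), 'joint_efforts': array([ 4.04436596e-04, -6.05236602e+01, -3.42067981e+01, -1.09320201e-04,
        8.98338330e-03,  1.61349931e-05]), 'eef_pos': array([229.78510729, 580.70641138, 230.54398896]), 'tcp_rot': array([-1.57221034e+00,  2.26945219e-05, -3.76797972e-01]), 'contact_force': array([ 0.38977319,  0.16165323, -0.50244728]), 'wrist_torque': array([ 0.04490501,  0.03536442, -0.03949358]), 'opening': 0.9982664507227077}
side [[393.48277458   0.         323.07837967]
 [  0.         393.48277458 195.72230167]
 [  0.           0.           1.        ]] [ 319.1061579  -431.31497591  750.24297053] [-2.48520793  0.01462769 -0.54099017]
top [[509.35383087   0.         315.90822847]
 [  0.         509.35383087 196.26560709]
 [  0.           0.           1.        ]] [ 4.44795465e+02 -6.67222095e-01  1.10336053e+03] [-3.0160197   0.01025583 -1.58659357]
wrist [[309.70691629   0.         324.7428515 ]
 [  0.         309.70691629 195.86773488]
 [  0.           0.           1.        ]] [165.57963134 606.1113853  373.56006901] [2.86232943e+00 1.55262526e-03 1.19429334e+00]
```

View pics/side0.png

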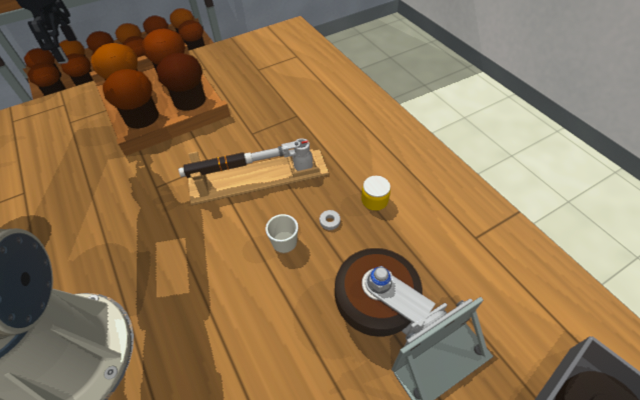

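View pics/top0.png

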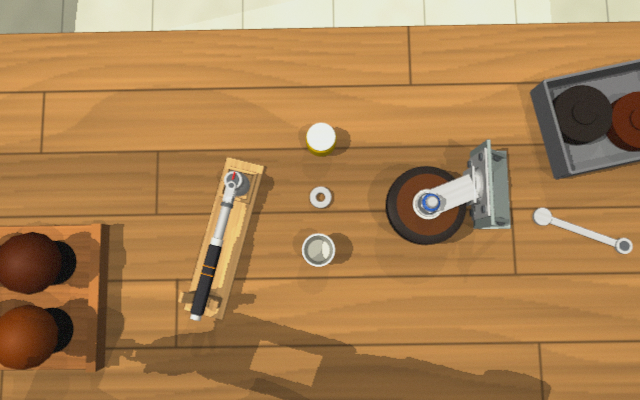

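View pics/wrist0.png

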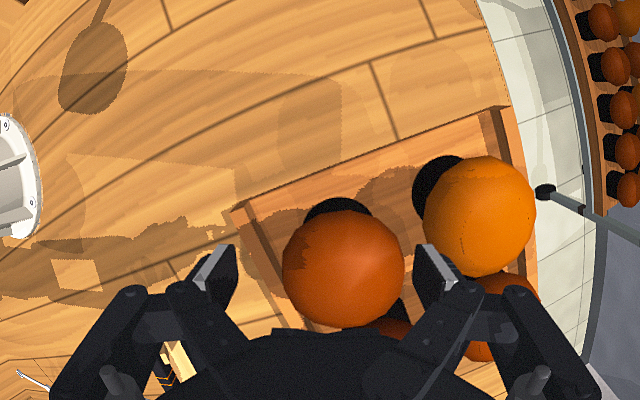

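Side view: wrench from socket (303,155) to handle end (183,172), nut at (380,278). Top view: socket head at (235,183), handle end (197,317), orange rings around (212,262), and nut at (429,203).

```bash
cat > h.py <<'E'
from rig import r, imaging
import numpy as np, cv2
from scipy.spatial.transform import Rotation as R
def grab(n):
    f=imaging.grab_frame(n); rot=np.array(f["rotation"])
    f["R"]=R.from_euler('xyz',rot).as_matrix() if rot.shape==(3,) else rot
    return f
def ray(f,u,v,fish=False):
    K=f["intrinsics"]; x=(u-K[0,2])/K[0,0]; y=(v-K[1,2])/K[1,1]
    if fish:
        t=np.hypot(x,y); d=np.array([x/t*np.sin(t),y/t*np.sin(t),np.cos(t)]) if t>0 else np.array([0,0,1.])
    else: d=np.array([x,y,1.])
    return f["R"]@d
def plane(f,u,v,z,fish=False):
    d=ray(f,u,v,fish); o=np.array(f["origin"]); return o+d*(z-o[2])/d[2]
def dep(f,u,v):
    return np.array(f["origin"])+ray(f,u,v)*f["depth"][int(round(v)),int(round(u))]
def proj(f,p):
    q=f["R"].T@(np.array(p)-f["origin"]); K=f["intrinsics"]
    return K[0,0]*q[0]/q[2]+K[0,2],K[1,1]*q[1]/q[2]+K[1,2]
def projw(f,p):
    q=f["R"].T@(np.array(p)-f["origin"]); K=f["intrinsics"]
    n=np.hypot(q[0],q[1]);t=np.arctan2(n,q[2]);
    return K[0,0]*t*q[0]/n+K[0,2],K[1,1]*t*q[1]/n+K[1,2]
def crop(f,name,u0,v0,u1,v1,s):
    cv2.imwrite(f"pics/{name}.png",cv2.resize(f["frame"][v0:v1,u0:u1,::-1],None,fx=s,fy=s,interpolation=cv2.INTER_CUBIC))
E
python3 - <<'E'
from h import *
f=grab("top"); g=grab("side")
print(f["R"])
crop(f,"top_w",170,150,280,330,3)
crop(f,"top_n",380,130,520,260,5)
crop(g,"side_w",170,120,340,220,4)
crop(g,"side_n",320,230,500,390,4)
for p in [(235,183),(429,203),(207,270),(212,262),(197,317),(320,197),(245,250),(300,350)]: print(p,dep(f,*p).round(1))
E
```

```text
[[-0.01579575 -0.99198199  0.1253883 ]
 [-0.99982264  0.01695649  0.00819521]
 [-0.01025565 -0.12523661 -0.99207389]]
(235, 183) [602.9 170.6  88.2]
(429, 203) [ 550.4 -208.   136.2]
(207, 270) [429.9 225.4  87.9]
(212, 262) [445.4 215.2  90. ]
(197, 317) [338.3 246.   79.8]
(320, 197) [ 5.821e+02 -5.000e-01  2.700e+00]
(245, 250) [470.  163.1   1.1]
(300, 350) [259.3  46.9   3. ]
```

View pics/top_w.png

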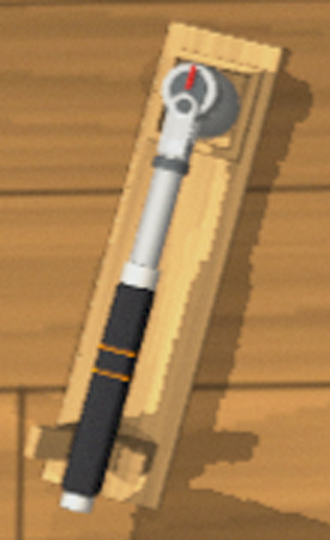

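View pics/top_n.png

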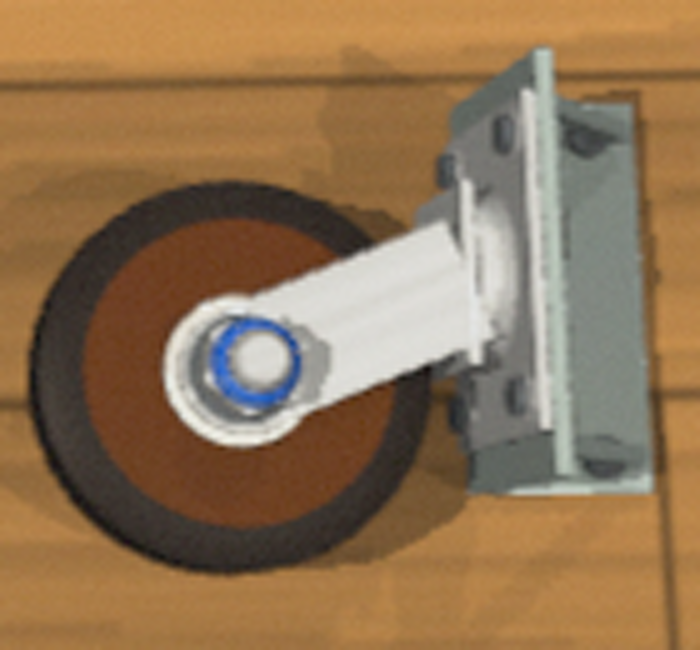

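View pics/side_w.png

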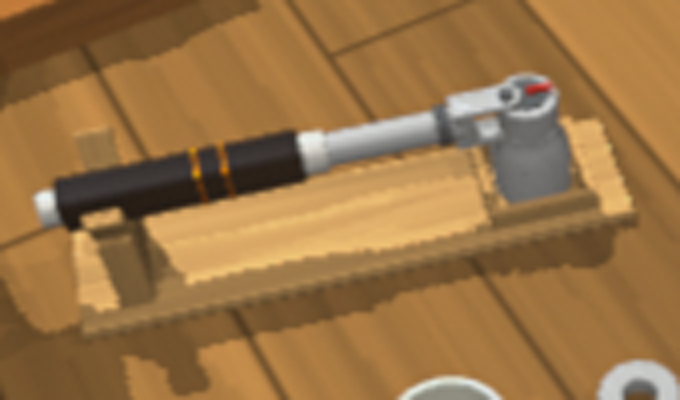

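View pics/side_n.png

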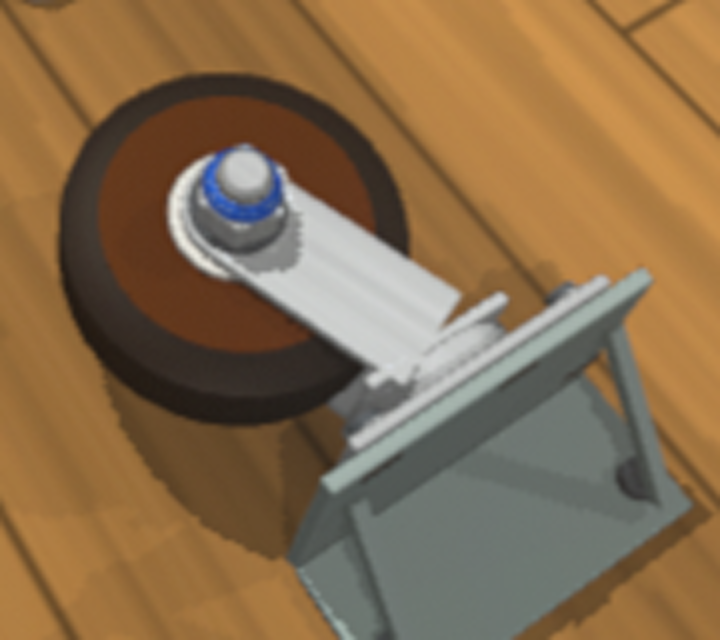

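```bash
cat >> h.py <<'E'
def cloud(f,u0,v0,u1,v1):
    uu,vv=np.meshgrid(np.arange(u0,u1),np.arange(v0,v1)); K=f["intrinsics"]
    d=f["depth"][v0:v1,u0:u1]
    c=np.stack([(uu-K[0,2])/K[0,0]*d,(vv-K[1,2])/K[1,1]*d,d],-1)
    return c@f["R"].T+np.array(f["origin"]), f["frame"][v0:v1,u0:u1]
E
python3 - <<'E'
from h import *
f=grab("top"); g=grab("side")
for n,c,box in (("top",f,(170,150,280,330)),("side",g,(160,120,340,220))):
    P,I=cloud(c,*box); P=P.reshape(-1,3); I=I.reshape(-1,3).astype(int)
    h=cv2.cvtColor(I.astype(np.uint8)[None],cv2.COLOR_RGB2HSV)[0].astype(int)
    m=(P[:,2]>60)&(h[:,1]<90)
    blk=m&(I.max(1)<70)
    A=P[blk]; mu=A[:,:2].mean(0); w,v=np.linalg.eigh(np.cov(A[:,:2].T)); d=v[:,1]; d=d*np.sign(-d[0])
    print(n,"grip",mu,"yaw",np.degrees(np.arctan2(d[1],d[0])),"ext",((A[:,:2]-mu)@d).min(),((A[:,:2]-mu)@d).max(),"z",np.percentile(A[:,2],[50,90,98]))
    org=(I[:,0]>140)&(h[:,1]>150)&(P[:,2]>75)&(P[:,0]<480)
    print("orange",org.sum(),P[org].mean(0))
    hd=m&(P[:,0]>585)&(P[:,2]>70)
    H=P[hd]; print("head",hd.sum(),H.min(0),H.max(0))
    uv=np.argwhere(hd.reshape(I.shape[0]//(box[2]-box[0]),-1)); 
    c2,rad=cv2.minEnclosingCircle(H[H[:,2]>86][:,:2].astype(np.float32)); print("circ",c2,rad)
for n,c,box in (("top",f,(380,130,520,260)),("side",g,(320,230,440,330))):
    P,I=cloud(c,*box); P=P.reshape(-1,3); I=I.reshape(-1,3)
    h=cv2.cvtColor(I[None],cv2.COLOR_RGB2HSV)[0].astype(int)
    b=(h[:,0]>100)&(h[:,0]<130)&(h[:,1]>120)&(P[:,2]>115)
    B=P[b]; print(n,"blue",b.sum(),B.mean(0),B.min(0),B.max(0),cv2.minEnclosingCircle(B[:,:2].astype(np.float32)))
    N=P[(P[:,2]>131)&(np.hypot(P[:,0]-B[:,0].mean(),P[:,1]-B[:,1].mean())<30)]; print("axle",len(N),N.mean(0),N.min(0),N.max(0))
    W=P[(P[:,2]>70)&(P[:,2]<108)&(np.hypot(P[:,0]-B[:,0].mean(),P[:,1]-B[:,1].mean())<85)]; print("z hist",np.histogram(W[:,2],10))
E
```

```text
top grip [409.82382424 228.69914036] yaw 164.49212049885722 ext -157.82470736552534 67.4705258218997 z [86.27970301 89.07982824 90.79737345]
orange 53 [435.05032242 144.29022509 451.10367397]
head 297 [586.34777295 158.26655851  70.06440628] [628.69515225 195.76344942  93.92395112]
circ (606.0714111328125, 180.43038940429688) 22.736452102661133
side grip [409.67339099 223.25540323] yaw 114.29663470351154 ext -559.3285400531627 54.69958783675475 z [86.32028557 88.0202179  89.10161449]
orange 59 [ 351.95045178 -217.3716849   536.36467925]
head 209 [585.40089167 155.62607576  70.08607439] [628.05943108 193.45857307  91.7574136 ]
circ (606.2407836914062, 176.27969360351562) 23.631771087646484
top blue 90 [ 552.57312773 -211.00344007  127.77707981] [ 537.70604363 -230.04960808  119.33406657] [ 569.31396172 -197.20745244  133.40063061] ((553.6736450195312, -214.64599609375), 17.77790069580078)
axle 137 [ 552.90030232 -212.50929503  135.73741732] [ 539.4045448  -225.64063711  131.0841056 ] [ 566.23592988 -199.67084998  141.46213437]
z hist (array([  19,   32,   56,  281,  957, 1866,  529,  417,  497,   52]), array([ 70.03053945,  73.77091506,  77.51129067,  81.25166628,
        84.99204189,  88.7324175 ,  92.4727931 ,  96.21316871,
        99.95354432, 103.69391993, 107.43429554]))
side blue 103 [ 544.75270142 -222.06108261  132.79598914] [ 319.1061579  -431.31497591  122.56495406] [ 566.39998883 -199.48340344  750.24297053] ((436.3470458984375, -315.399169921875), 164.86941528320312)
axle 150 [ 553.80208114 -215.97191633  135.55337977] [ 541.86824303 -227.20723213  131.09396205] [ 566.63291222 -203.20971259  140.2566215 ]
z hist (array([  37,   50,   70,  353, 1053, 2346,  157,  861,  413,   29]), array([ 70.0954172 ,  73.87905974,  77.66270228,  81.44634482,
        85.22998736,  89.0136299 ,  92.79727243,  96.58091497,
       100.36455751, 104.14820005, 107.93184259]))
```

```bash
cat >> h.py <<'E'
def plan(p0,yaw0,p1,yaw1,n):
    """rows from commanded pose to target pose, tool pointing down; yaw deg, mm"""
    rows=[];p=np.array(p0,float);y=yaw0
    for i in range(n):
        T=np.array(p0)+(np.array(p1)-np.array(p0))*(i+1)/n
        Rm=R.from_euler('xyz',[-90,0,y],degrees=True).as_matrix()
        d=np.round(Rm.T@(T-p)/1000,4); a=round(-(yaw0+(yaw1-yaw0)*(i+1)/n-y),2)
        p=p+Rm@d*1000; y-=a
        rows.append([*d.tolist(),0,a,0])
    for i in range(0,n,8): print(str(rows[i:i+8]).replace(" ",""))
    print("end",p.round(2),round(y,3),"max step",max(np.linalg.norm(q[:3]) for q in rows))
E
python3 - <<'E'
from h import *
s=r.sense();print(s["clock"],s["eef_pos"],s["tcp_rot"])
f=grab("wrist");print(f["R"])
plan([229.97,581.16,231.28],-21.59,[385,-214,190],-180,24)
E
```

```text
0.35 [229.92027132 581.04545625 231.11797135] [-1.57115170e+00  7.62407966e-06 -3.76804647e-01]
[[ 3.67670021e-01  8.93991566e-01  2.56120743e-01]
 [ 9.29956108e-01 -3.53265392e-01 -1.01907796e-01]
 [-6.26115887e-04  2.75649491e-01 -9.61258012e-01]]
[[0.0182,0.0017,-0.0284,0,6.6,0],[0.0213,0.0017,-0.0262,0,6.6,0],[0.0243,0.0018,-0.0235,0,6.6,0],[0.0267,0.0017,-0.0206,0,6.6,0],[0.0289,0.0017,-0.0174,0,6.6,0],[0.0308,0.0017,-0.0139,0,6.6,0],[0.0321,0.0017,-0.0103,0,6.6,0],[0.0331,0.0018,-0.0065,0,6.6,0]]
[[0.0337,0.0017,-0.0027,0,6.6,0],[0.0337,0.0017,0.0012,0,6.6,0],[0.0334,0.0017,0.005,0,6.6,0],[0.0326,0.0017,0.0089,0,6.61,0],[0.0313,0.0018,0.0125,0,6.6,0],[0.0297,0.0017,0.0161,0,6.6,0],[0.0276,0.0017,0.0194,0,6.6,0],[0.0253,0.0017,0.0224,0,6.6,0]]
[[0.0224,0.0017,0.0252,0,6.6,0],[0.0195,0.0018,0.0276,0,6.6,0],[0.0161,0.0017,0.0296,0,6.6,0],[0.0127,0.0017,0.0313,0,6.6,0],[0.0089,0.0017,0.0326,0,6.6,0],[0.0051,0.0017,0.0333,0,6.6,0],[0.0013,0.0018,0.0338,0,6.6,0],[-0.0026,0.0017,0.0336,0,6.6,0]]
end [ 385.   -213.96  189.98] -180.0 max step 0.03387285048530755
```

```bash
python3 - <<'E'
from h import *
plan([229.97,581.16,231.28],-21.59,[629,-158,180],-21.59,18)
E
```

```text
[[0.0357,0.0028,-0.03,0,-0.0,0],[0.0357,0.0029,-0.0301,0,-0.0,0],[0.0358,0.0028,-0.03,0,-0.0,0],[0.0357,0.0029,-0.03,0,-0.0,0],[0.0357,0.0028,-0.03,0,-0.0,0],[0.0357,0.0029,-0.0301,0,-0.0,0],[0.0358,0.0028,-0.03,0,-0.0,0],[0.0357,0.0029,-0.03,0,-0.0,0]]
[[0.0357,0.0028,-0.03,0,-0.0,0],[0.0357,0.0029,-0.0301,0,-0.0,0],[0.0358,0.0028,-0.03,0,-0.0,0],[0.0357,0.0029,-0.03,0,-0.0,0],[0.0357,0.0028,-0.03,0,-0.0,0],[0.0357,0.0029,-0.0301,0,-0.0,0],[0.0357,0.0028,-0.03,0,-0.0,0],[0.0358,0.0029,-0.03,0,-0.0,0]]
[[0.0357,0.0028,-0.03,0,-0.0,0],[0.0357,0.0029,-0.0301,0,-0.0,0]]
end [ 628.97 -158.02  179.98] -21.59 max step 0.046797970041445175
```

send_rows --pt "0.0357 0.0028 -0.03 0 0 0" --pt "0.0357 0.0028 -0.03 0 0 0" --pt "0.0357 0.0028 -0.03 0 0 0" --pt "0.0357 0.0028 -0.03 0 0 0" --pt "0.0357 0.0028 -0.03 0 0 0" --pt "0.0357 0.0028 -0.03 0 0 0" --pt "0.0357 0.0028 -0.03 0 0 0" --pt "0.0357 0.0028 -0.03 0 0 0"

```text
clock: 1.2
eef_pos: [407.9, 251.3, 209.1]
tcp_rot: [-1.57, -0.0, -0.377]
contact_force: [0.4, 0.3, -0.9]
opening: 0.998
```

send_rows --pt "0.0357 0.0028 -0.03 0 0 0" --pt "0.0357 0.0028 -0.03 0 0 0" --pt "0.0357 0.0028 -0.03 0 0 0" --pt "0.0357 0.0028 -0.03 0 0 0" --pt "0.0357 0.0028 -0.03 0 0 0" --pt "0.0357 0.0028 -0.03 0 0 0" --pt "0.0357 0.0028 -0.03 0 0 0" --pt "0.0357 0.0028 -0.03 0 0 0"

```text
clock: 2.0
eef_pos: [585.2, -77.3, 186.5]
tcp_rot: [-1.571, -0.0, -0.377]
contact_force: [0.3, 0.7, 0.0]
opening: 0.998
```

send_rows --pt "0.0357 0.0028 -0.03 0 0 0" --pt "0.0357 0.0028 -0.03 0 0 0" --pt "0 0 0 0 0 0" --pt "0 0 0 0 0 0" --pt "0 0 0 0 0 0"

```text
clock: 2.5
eef_pos: [628.2, -156.7, 180.7]
tcp_rot: [-1.571, 0.001, -0.377]
contact_force: [-0.2, 1.1, 0.2]
opening: 1.003
```

```bash
python3 - <<'E'
from h import *
f=grab("wrist");s=r.sense();print(s["clock"],s["eef_pos"],s["tcp_rot"])
u,v=projw(f,[553.5,-214,122]);print(u,v)
cv2.imwrite("pics/w1.png",f["frame"][:,:,::-1])
u,v=int(u),int(v); np.savez("w1.npz",**{k:np.array(f[k]) for k in f})
crop(f,"w1c",max(u-60,0),max(v-60,0),u+60,v+60,5)
print(max(u-60,0),max(v-60,0))
E
```

```text
2.55 [ 628.27879609 -156.40124336  180.89919673] [-1.57065251e+00  5.84308214e-04 -3.76025711e-01]
207.13170397572475 143.64405308542143
147 83
```

View pics/w1.png

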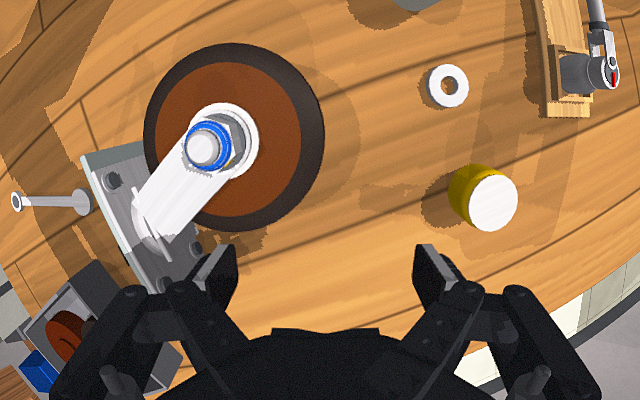

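View pics/w1c.png

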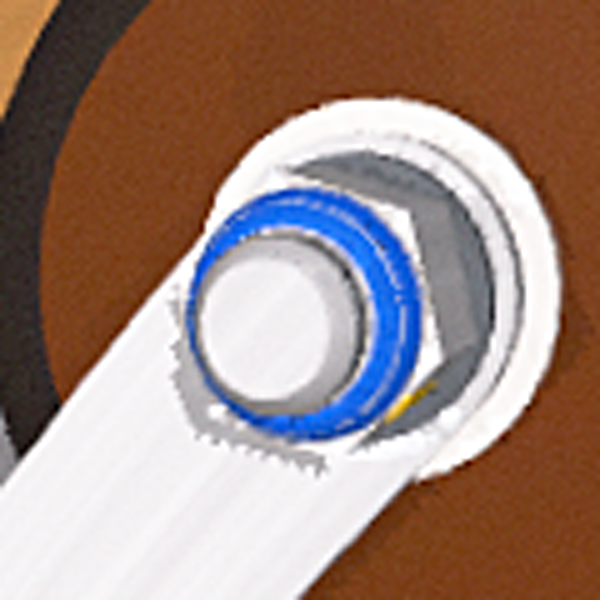

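Wrist view: nut hexagon's top edge shows corners at crop (290,170), (407,208), (443,362), (355,447), with the yellow mark on the flat at about (415,400).

```bash
python3 - <<'E'
from h import *
d=np.load("w1.npz");f={k:d[k] for k in d.files}
def px(a,b): return ((a+.5)/5-.5+147,(b+.5)/5-.5+83)
V=[plane(f,*px(*q),122,True) for q in [(290,170),(407,208),(443,362),(355,447)]]
for v in V: print(v.round(1))
for a,b in zip(V,V[1:]):
    e=b-a; print("len",np.linalg.norm(e).round(1),"normal deg",(np.degrees(np.arctan2(e[1],e[0]))+90)%180, "mod60",(np.degrees(np.arctan2(e[1],e[0]))+90)%60)
# center from hexagon: vertices 2,3 and opposite
a,b=V[1],V[2]; m=(a+b)/2; e=(b-a)/np.linalg.norm(b-a); n=np.array([-e[1],e[0],0]);
for s in (1,-1): print("c",m+s*18*n)
# blue ring outer ellipse: points in the crop by mask -> centroid of hull at ring top
hsv=cv2.cvtColor(f["frame"],cv2.COLOR_RGB2HSV); M=cv2.inRange(hsv,(100,120,60),(130,255,255)); M[:,:170]=0;M[:,250:]=0;M[:110]=0;M[190:]=0
pts=cv2.findNonZero(M); el=cv2.fitEllipse(cv2.convexHull(pts)); print(el)
for z in (122,126,130): print(z,plane(f,*el[0],z,True))
# axle top: bright circle
print("axle top", plane(f,*px(262,322),137,True))
y=plane(f,*px(420,395),113,True);print("yellow",y)
E
```

```text
[ 535.8 -208.   122. ]
[ 547.7 -194.6  122. ]
[ 568.8 -198.5  122. ]
[ 574.5 -215.4  122. ]
len 17.9 normal deg 138.48955159491308 mod60 18.48955159491308
len 21.4 normal deg 79.52111421853941 mod60 19.52111421853941
len 17.9 normal deg 18.60147141416894 mod60 18.60147141416894
c [ 561.48520977 -178.82123718  122.        ]
c [ 554.93777561 -214.22082907  122.        ]
((207.59532165527344, 145.49093627929688), (46.6089973449707, 50.1674919128418), 169.6563720703125)
122 [ 554.79791219 -214.22787622  122.        ]
126 [ 554.98131969 -212.58932498  126.        ]
130 [ 555.1647272  -210.95077374  130.        ]
axle top [ 553.90795809 -214.04104754  137.        ]
yellow [ 571.92333047 -206.63394481  113.        ]
```

```bash
python3 - <<'E'
from h import *
f=grab("top"); 
I=cv2.imread("pics/top0.png"); hsv=cv2.cvtColor(I,cv2.COLOR_BGR2HSV)
# black grip
M=cv2.inRange(hsv,(0,0,0),(180,255,60)); M[:,:185]=0;M[:,225:]=0;M[:240]=0;M[:][320:]=0
n,l,st,c=cv2.connectedComponentsWithStats(M); 
print(st[1:][st[1:,4]>30],c[1:][st[1:,4]>30])
K=np.zeros_like(M)
for i in range(1,n):
    if st[i,4]>40: K[l==i]=255
pts=cv2.findNonZero(K)
(c0,wh,an)=cv2.minAreaRect(pts);print("rect",c0,wh,an)
vx,vy,x0,y0=cv2.fitLine(pts,cv2.DIST_L2,0,.01,.01).ravel()
P=[plane(f,x0+t*vx,y0+t*vy,80) for t in (-30,30)]
e=P[1]-P[0];print("dir",np.degrees(np.arctan2(e[1],e[0])),plane(f,x0,y0,80))
O=cv2.inRange(hsv,(8,150,120),(25,255,255)); O[:,:195]=0;O[:,225:]=0;O[:255]=0;O[282:]=0
print("orange",cv2.findNonZero(O).reshape(-1,2).tolist())
print("head",plane(f,232,180.3,90))
E
```

```text
[[207 245  14  23 164]
 [208 268   7   8  34]
 [194 276  19  39 294]] [[214.32926829 255.4695122 ]
 [211.41176471 271.23529412]
 [203.77891156 294.74489796]]
rect (206.91415405273438, 279.86053466796875) (11.627350807189941, 71.01485443115234) 13.392498016357422
dir -14.677343414394743 [408.69347029 225.83760177  80.        ]
orange [[195, 255], [196, 255], [195, 256], [197, 256], [195, 257], [197, 259], [195, 260], [196, 260], [195, 261], [195, 262], [196, 262], [195, 263], [203, 264], [195, 265], [202, 265], [203, 265], [204, 265], [205, 265], [206, 265], [204, 266], [205, 266], [206, 266], [207, 266], [208, 266], [209, 266], [208, 267], [209, 267], [210, 267], [211, 267], [212, 267], [213, 267], [212, 268], [213, 268], [214, 268], [201, 272], [200, 273], [201, 273], [202, 273], [204, 273], [203, 274], [204, 274], [205, 274], [206, 274], [207, 274], [208, 274], [206, 275], [207, 275], [208, 275], [209, 275], [210, 275], [211, 275], [210, 276], [211, 276], [212, 276]]
head [608.21773787 176.40258995  90.        ]
```

```bash
python3 - <<'E'
from h import *
s=r.sense();print(s["eef_pos"])
plan([628.3,-156.4,181],-21.59,[427,225.3,150],-15,10)
E
```

```text
[ 628.39105374 -156.25342348  181.05973849]
[[-0.0328,0.0031,0.0281,0,-0.66,0],[-0.0324,0.0031,0.0284,0,-0.66,0],[-0.0321,0.0031,0.0289,0,-0.66,0],[-0.0318,0.0031,0.0292,0,-0.66,0],[-0.0314,0.0031,0.0295,0,-0.66,0],[-0.0311,0.0031,0.03,0,-0.65,0],[-0.0308,0.0031,0.0302,0,-0.66,0],[-0.0304,0.0031,0.0307,0,-0.66,0]]
[[-0.03,0.0031,0.0309,0,-0.66,0],[-0.0297,0.0031,0.0314,0,-0.66,0]]
end [427.   225.34 150.  ] -15.0 max step 0.04333197433766433
```

send_rows --pt "-0.0328 0.0031 0.0281 0 -0.66 0" --pt "-0.0324 0.0031 0.0284 0 -0.66 0" --pt "-0.0321 0.0031 0.0289 0 -0.66 0" --pt "-0.0318 0.0031 0.0292 0 -0.66 0" --pt "-0.0314 0.0031 0.0295 0 -0.66 0" --pt "-0.0311 0.0031 0.03 0 -0.66 0" --pt "-0.0308 0.0031 0.0302 0 -0.66 0" --pt "-0.0304 0.0031 0.0307 0 -0.66 0"

```text
clock: 3.4
eef_pos: [466.1, 150.0, 156.5]
tcp_rot: [-1.57, -0.001, -0.283]
contact_force: [0.0, 0.3, -0.3]
opening: 1.001
```

send_rows --pt "-0.03 0.0031 0.0309 0 -0.66 0" --pt "-0.0297 0.0031 0.0314 0 -0.66 0" --pt "0 0 0 0 0 0" --pt "0 0 0 0 0 0" --pt "0 0 0 0 0 0"

```text
clock: 3.9
eef_pos: [427.5, 224.2, 150.2]
tcp_rot: [-1.571, -0.001, -0.261]
contact_force: [-0.1, 0.1, 0.5]
opening: 1.0
```

```bash
python3 - <<'E'
from h import *
f=grab("wrist");s=r.sense();print(s["clock"],s["eef_pos"],s["tcp_rot"],s["contact_force"],s["wrist_torque"])
cv2.imwrite("pics/w2.png",f["frame"][:,:,::-1]); np.savez("w2.npz",**{k:np.array(f[k]) for k in f})
t=grab("top");crop(t,"t2",170,140,290,330,3)
E
```

```text
3.95 [427.72349746 223.84225674 150.16068914] [-1.57060685e+00 -4.89536331e-04 -2.62020522e-01] [-0.7865293  -0.11080525  1.12683046] [-0.04742775 -0.0321991   0.02426151]
```

View pics/w2.png

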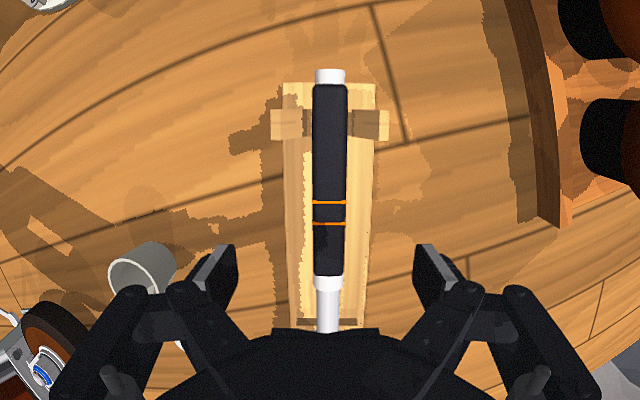

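```bash
python3 - <<'E'
from h import *
d=np.load("w2.npz");f={k:d[k] for k in d.files}
I=f["frame"]; 
M=(I.max(2)<75)
rows=[]
for v in list(range(95,195,10))+[213]+list(range(232,265,8)):
    u=np.where(M[v,305:355])[0]+305; rows.append((v,u.min(),u.max()))
L=[];Rr=[]
for v,a,b in rows:
    p=plane(f,a-.5,v,84,True);q=plane(f,b+.5,v,84,True);L.append((p+q)/2);Rr.append(np.linalg.norm(p-q))
L=np.array(L);print(rows,np.round(Rr,1))
vx,vy,x0,y0=cv2.fitLine(L[:,:2].astype(np.float32),cv2.DIST_L2,0,.01,.01).ravel();print("yaw",np.degrees(np.arctan2(vy,vx)),x0,y0)
for v in (202,223.5): print(plane(f,330,v,87,True))
for v in (84,276): print("ends",plane(f,330,v,87,True))
E
```

```text
[(95, np.int64(313), np.int64(346)), (105, np.int64(313), np.int64(346)), (115, np.int64(312), np.int64(347)), (125, np.int64(312), np.int64(346)), (135, np.int64(312), np.int64(346)), (145, np.int64(312), np.int64(346)), (155, np.int64(312), np.int64(346)), (165, np.int64(312), np.int64(346)), (175, np.int64(312), np.int64(345)), (185, np.int64(313), np.int64(345)), (213, np.int64(313), np.int64(345)), (232, np.int64(313), np.int64(343)), (240, np.int64(313), np.int64(343)), (248, np.int64(313), np.int64(343)), (256, np.int64(314), np.int64(343)), (264, np.int64(314), np.int64(343))] [22.6 22.7 24.1 23.5 23.6 23.7 23.8 24.  23.5 23.  23.6 22.7 22.9 23.1
 22.6 22.9]
yaw -15.16745 408.74658 231.75075
[422.97716005 228.79922468  87.        ]
[438.49911336 224.74716585  87.        ]
ends [345.16049348 249.31785645  87.        ]
ends [480.53022492 213.83140188  87.        ]
```

View pics/t2.png

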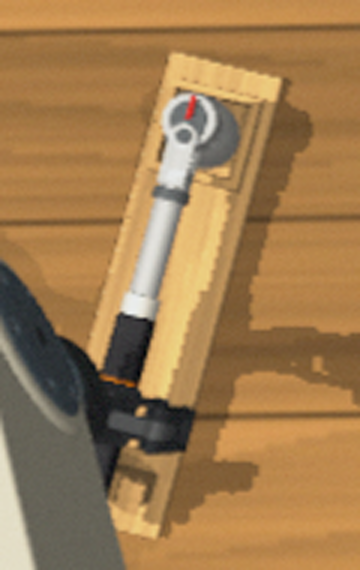

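send_rows --pt "0.0017 0.024 0.0025 0 0 0" --pt "0 0.024 0 0 0 0" --pt "0 0.024 0 0 0 0" --pt "0 0.024 0 0 0 0" --pt "0 0 0 0 0 0" --pt "0 0 0 0 0 0" --gripper 1

```text
clock: 4.6
eef_pos: [430.0, 225.6, 54.0]
tcp_rot: [-1.572, 0.001, -0.263]
contact_force: [1.0, 0.7, 0.1]
opening: 0.998
```

send_rows --pt "0 0 0 0 0 0" --pt "0 0 0 0 0 0" --pt "0 0 0 0 0 0" --pt "0 0 0 0 0 0" --pt "0 0 0 0 0 0" --pt "0 0 0 0 0 0" --gripper 0 --squeeze 100

```text
clock: 5.2
eef_pos: [430.0, 226.5, 54.6]
tcp_rot: [-1.57, -0.001, -0.262]
contact_force: [-1.7, -0.9, 8.9]
opening: 0.272
```

```bash
python3 - <<'E'
from h import *
f=grab("wrist");s=r.sense();print(s["clock"],s["eef_pos"],s["tcp_rot"],s["contact_force"],s["wrist_torque"],s["opening"]*85)
cv2.imwrite("pics/w3.png",f["frame"][:,:,::-1])
E
```

```text
5.25 [430.00785049 226.43178789  54.61136613] [-1.57037572e+00 -4.85588387e-04 -2.61779639e-01] [-1.77635057 -1.47158461  9.77873346] [-0.26513345  0.29933304 -0.12337599] 22.793013915566352
```

View pics/w3.png

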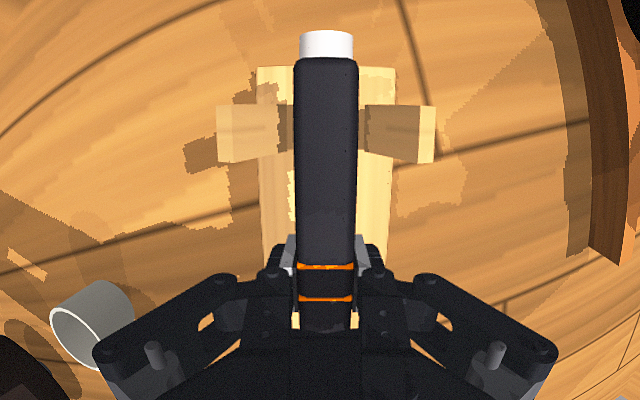

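Grip held between the pads, rings at rows 267–299 between the fingers. Lift slowly and check.

send_rows --pt "0 -0.004 0 0 0 0" --pt "0 -0.008 0 0 0 0" --pt "0 -0.012 0 0 0 0" --pt "0 -0.02 0 0 0 0" --pt "0 -0.03 0 0 0 0" --pt "0 -0.03 0 0 0 0" --pt "0 0 0 0 0 0" --pt "0 0 0 0 0 0" --squeeze 120

```text
clock: 6.05
eef_pos: [429.7, 226.3, 158.2]
tcp_rot: [-1.57, -0.001, -0.262]
contact_force: [0.6, -0.2, -5.9]
opening: 0.265
```

```bash
python3 - <<'E'
from h import *
s=r.sense();print(s["clock"],s["eef_pos"],s["tcp_rot"],s["contact_force"],s["wrist_torque"],s["opening"]*85)
t=grab("top");crop(t,"t4",170,100,290,330,2.5)
g=grab("side");crop(g,"s4",150,60,360,220,3.5)
np.savez("t4.npz",**{k:np.array(t[k]) for k in t})
np.savez("s4.npz",**{k:np.array(g[k]) for k in g})
E
```

```text
6.05 [429.69357649 226.34004047 158.15515859] [-1.56990253e+00 -8.10607400e-04 -2.61649667e-01] [ 0.62149477 -0.20493989 -5.94688956] [ 0.07301534  0.49499157 -0.0034011 ] 22.49762341961269
```

View pics/t4.png

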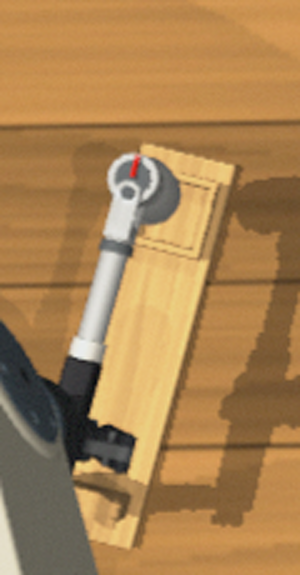

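View pics/s4.png

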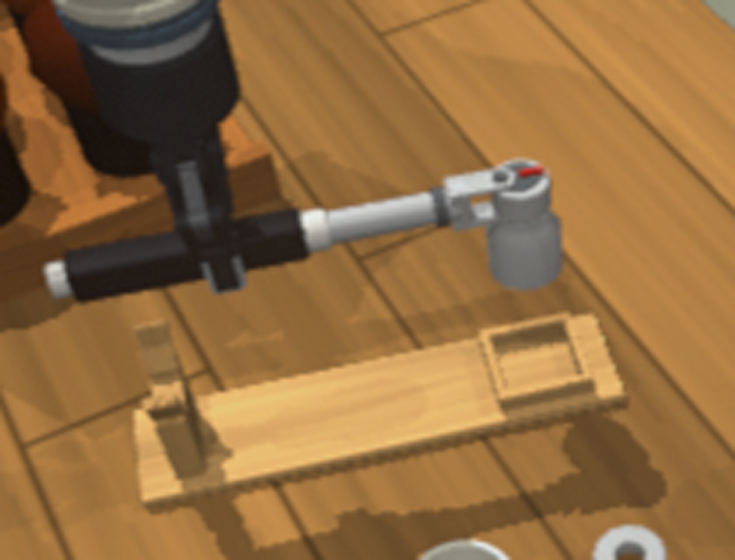

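```bash
python3 - <<'E'
from h import *
d=np.load("t4.npz");t={k:d[k] for k in d.files}
d=np.load("s4.npz");g={k:d[k] for k in d.files}
a=(222.9,170.5);b=(299.0,110.1)
o1,d1=t["origin"],ray(t,*a);o2,d2=g["origin"],ray(g,*b)
A=np.stack([d1,-d2],1);x=np.linalg.lstsq(A,o2-o1,rcond=None)[0];p1=o1+d1*x[0];p2=o2+d2*x[1];print(p1,p2)
for z in (191,193.6): print(plane(t,*a,z),plane(g,*b,z))
for n,c,box in (("top",t,(200,140,250,200)),("side",g,(280,90,330,150))):
    P,I=cloud(c,*box);P=P.reshape(-1,3);m=(P[:,2]>186)&(P[:,2]<205);print(n,m.sum(),np.median(P[m][:,2]),cv2.minEnclosingCircle(P[m][:,:2].astype(np.float32)))
print("nominal",430+188*np.cos(np.radians(-15.1)),226.3+188*np.sin(np.radians(-15.1)))
# nut with the same eye: pixel of axle top
I=t["frame"];hs=cv2.cvtColor(I,cv2.COLOR_RGB2HSV);M=cv2.inRange(hs,(100,120,60),(130,255,255));M[:,:410]=0;M[:,450:]=0;M[:180]=0;M[230:]=0
q=cv2.convexHull(cv2.findNonZero(M));e=cv2.fitEllipse(q);print(e,[plane(t,*e[0],z).round(1) for z in (122,126,130)])
I=g["frame"];hs=cv2.cvtColor(I,cv2.COLOR_RGB2HSV);M=cv2.inRange(hs,(100,120,60),(130,255,255));M[:,:360]=0;M[:,400:]=0;M[:255]=0;M[300:]=0
q=cv2.convexHull(cv2.findNonZero(M));e=cv2.fitEllipse(q);print(e,[plane(g,*e[0],z).round(1) for z in (122,126,130)])
E
```

```text
[611.41616677 176.64771536 184.72389072] [613.03430455 176.02612006 184.89740559]
[610.27781707 175.43630284 191.        ] [609.86151188 169.47020699 191.        ]
[609.80623363 174.93445171 193.6       ] [608.50974894 166.67707134 193.6       ]
top 478 189.49460549024957 ((592.6954345703125, 183.98367309570312), 37.10089874267578)
side 176 188.48278026061456 ((596.9631958007812, 174.68994140625), 29.15386390686035)
nominal 611.5088546052943 177.3251523751821
((430.7027893066406, 201.96328735351562), (16.745759963989258, 17.382707595825195), 131.7105255126953) [array([ 553.9, -214.5,  122. ]), array([ 553.5, -213.6,  126. ]), array([ 553. , -212.7,  130. ])]
((380.0110778808594, 275.9998779296875), (17.026817321777344, 19.68145751953125), 118.17668914794922) [array([ 554. , -214.6,  122. ]), array([ 552.5, -215.9,  126. ]), array([ 551. , -217.3,  130. ])]
```

```bash
python3 - <<'E'
from h import *
d=np.load("t4.npz");t={k:d[k] for k in d.files}
d=np.load("s4.npz");g={k:d[k] for k in d.files}
def tri(a,b):
    o1,d1=t["origin"],ray(t,*a);o2,d2=g["origin"],ray(g,*b)
    A=np.stack([d1,-d2],1);x=np.linalg.lstsq(A,o2-o1,rcond=None)[0];return ((o1+d1*x[0]+o2+d2*x[1])/2).round(1)
print("rest",tri((232,180.3),(301.4,142.1)))
I0=cv2.imread("pics/side0.png")[:,:,::-1];T0=cv2.imread("pics/top0.png")[:,:,::-1]
def red(I,u0,v0,u1,v1):
    h=cv2.cvtColor(np.ascontiguousarray(I[v0:v1,u0:u1]),cv2.COLOR_RGB2HSV);m=((h[...,0]<8)|(h[...,0]>172))&(h[...,1]>150)&(h[...,2]>110)
    p=np.argwhere(m)[:,::-1]+[u0,v0];return len(p),p.mean(0)
a=red(T0,215,165,250,200);b=red(I0,285,130,320,170);print(a,b,"red rest",tri(a[1],b[1]))
a=red(t["frame"],205,150,245,195);b=red(g["frame"],280,95,325,140);print(a,b,"red lifted",tri(a[1],b[1]))
# slopes from side depth along handle
P,I=cloud(g,150,60,330,160);P=P.reshape(-1,3);ax=np.array([np.cos(np.radians(-15.1)),np.sin(np.radians(-15.1))])
s=(P[:,:2]-[430,226.3])@ax; l=(P[:,:2]-[430,226.3])@np.array([-ax[1],ax[0]])
for lo in range(-90,200,15):
    m=(s>lo)&(s<lo+15)&(abs(l)<6)&(P[:,2]>160)&(P[:,2]<215);
    if m.sum()>5: print(lo,m.sum(),np.percentile(P[m][:,2],[50,80]).round(1))
E
```

```text
rest [610.3 176.   88.6]
(13, array([233.15384615, 175.69230769])) (8, array([304.375, 141.625])) red rest [618.8 174.3  87.5]
(14, array([223.35714286, 166.92857143])) (10, array([301.5, 108.5])) red lifted [618.2 175.1 187.6]
-90 26 [189.5 190.3]
-75 27 [189.7 190.4]
-60 31 [189.3 190. ]
-45 29 [189.7 190.2]
-30 18 [189.5 190.3]
0 6 [188.9 190.3]
15 27 [188.7 189.6]
30 29 [188.6 189.7]
45 24 [188.1 189.1]
60 21 [186.3 187.7]
75 22 [185.  185.4]
90 20 [185.2 185.6]
105 22 [184.7 185.3]
120 22 [185.  185.9]
135 27 [187.7 188.9]
150 42 [188.3 189.7]
165 36 [188.7 190.4]
180 26 [188.  189.1]
195 19 [186.8 189.3]
```

```bash
python3 - <<'E'
from h import *
plan([429.7,226.3,158.2],-15,[376.6,-274.2,205],19,16)
E
```

```text
[[0.0049,-0.0029,-0.0311,0,-2.12,0],[0.0037,-0.0029,-0.0312,0,-2.13,0],[0.0026,-0.003,-0.0314,0,-2.12,0],[0.0014,-0.0029,-0.0314,0,-2.13,0],[0.0003,-0.0029,-0.0314,0,-2.12,0],[-0.001,-0.0029,-0.0315,0,-2.13,0],[-0.002,-0.003,-0.0314,0,-2.12,0],[-0.0033,-0.0029,-0.0313,0,-2.13,0]]
[[-0.0044,-0.0029,-0.0311,0,-2.12,0],[-0.0056,-0.0029,-0.031,0,-2.13,0],[-0.0067,-0.003,-0.0307,0,-2.12,0],[-0.0078,-0.0029,-0.0305,0,-2.13,0],[-0.009,-0.0029,-0.0301,0,-2.12,0],[-0.01,-0.0029,-0.0298,0,-2.13,0],[-0.0112,-0.003,-0.0294,0,-2.12,0],[-0.0123,-0.0029,-0.029,0,-2.13,0]]
end [ 376.57 -274.21  205.  ] 19.0 max step 0.03164996050550458
```

send_rows --pt "0.0025 -0.0014 -0.0155 0 -1.06 0" --pt "0.0024 -0.0015 -0.0156 0 -1.06 0" --pt "0.0037 -0.0029 -0.0312 0 -2.13 0" --pt "0.0026 -0.003 -0.0314 0 -2.12 0" --pt "0.0014 -0.0029 -0.0314 0 -2.13 0" --pt "0.0003 -0.0029 -0.0314 0 -2.12 0" --pt "-0.001 -0.0029 -0.0315 0 -2.13 0" --pt "-0.002 -0.003 -0.0314 0 -2.12 0"

```text
clock: 6.95
eef_pos: [405.3, 6.0, 177.0]
tcp_rot: [-1.571, 0.003, -0.0]
contact_force: [0.2, -0.2, -6.6]
opening: 0.265
```

send_rows --pt "-0.0033 -0.0029 -0.0313 0 -2.13 0" --pt "-0.0044 -0.0029 -0.0311 0 -2.12 0" --pt "-0.0056 -0.0029 -0.031 0 -2.13 0" --pt "-0.0067 -0.003 -0.0307 0 -2.12 0" --pt "-0.0078 -0.0029 -0.0305 0 -2.13 0" --pt "-0.009 -0.0029 -0.0301 0 -2.12 0" --pt "-0.01 -0.0029 -0.0298 0 -2.13 0" --pt "-0.0112 -0.003 -0.0294 0 -2.12 0"

```text
clock: 7.75
eef_pos: [379.0, -243.8, 200.2]
tcp_rot: [-1.569, 0.002, 0.296]
contact_force: [-0.4, 0.4, -5.8]
opening: 0.265
```

send_rows --pt "-0.0061 -0.0015 -0.0145 0 -1.07 0" --pt "-0.0062 -0.0014 -0.0145 0 -1.06 0" --pt "0 0 0 0 0 0" --pt "0 0 0 0 0 0" --pt "0 0 0 0 0 0" --pt "0 0 0 0 0 0"

```text
clock: 8.35
eef_pos: [377.1, -273.5, 204.2]
tcp_rot: [-1.57, 0.001, 0.332]
contact_force: [-0.4, 0.0, -5.7]
opening: 0.263
```

```bash
cat >> h.py <<'E'
def load(n):
    d=np.load(n);return {k:d[k] for k in d.files}
def save(f,n): np.savez(n,**{k:np.array(f[k]) for k in f})
def tri(t,a,g,b):
    o1,d1=t["origin"],ray(t,*a);o2,d2=g["origin"],ray(g,*b)
    A=np.stack([d1,-d2],1);x=np.linalg.lstsq(A,o2-o1,rcond=None)[0];return ((o1+d1*x[0]+o2+d2*x[1])/2).round(1)
def red(I,u0,v0,u1,v1):
    h=cv2.cvtColor(np.ascontiguousarray(I[v0:v1,u0:u1]),cv2.COLOR_RGB2HSV);m=((h[...,0]<8)|(h[...,0]>172))&(h[...,1]>150)&(h[...,2]>110)
    p=np.argwhere(m)[:,::-1]+[u0,v0];return len(p),p.mean(0)
def st():
    s=r.sense();print(s["clock"],s["eef_pos"].round(1),np.degrees(s["tcp_rot"]).round(2),"F",s["contact_force"].round(1),"M",s["wrist_torque"].round(2),round(s["opening"],3));return s
E
python3 - <<'E'
from h import *
st();t=grab("top");g=grab("side");save(t,"t5.npz");save(g,"s5.npz")
for f,n in ((t,"t5"),(g,"s5")):
    u,v=map(int,proj(f,[554,-214,220])); print(n,u,v); crop(f,n,u-70,v-50,u+50,v+50,6)
E
```

```text
8.35 [ 377.1 -273.5  204.2] [-8.995e+01  3.000e-02  1.905e+01] F [-0.4  0.  -5.7] M [-0.17  0.52  0.  ] 0.263
t5 442 195
s5 386 247
```

View pics/t5.png

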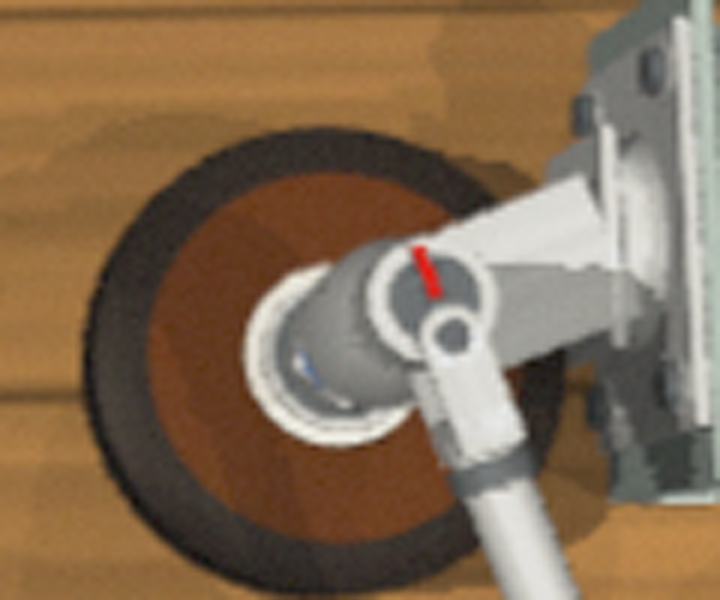

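View pics/s5.png

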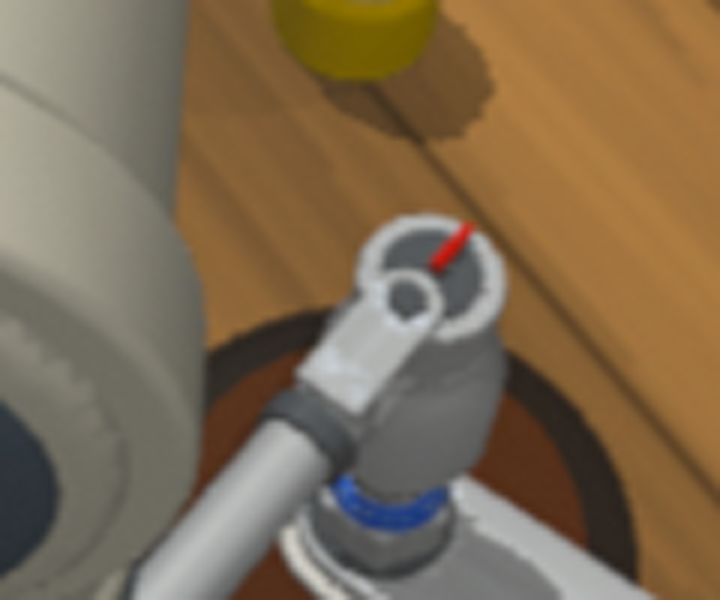

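Top: head ring centre at crop (432,300) directly leaning over nut; side: head ring centre (431,277), nut's blue ring at (385,495).

```bash
python3 - <<'E'
from h import *
t=load("t5.npz");g=load("s5.npz")
a=(443.6,194.6);b=(387.5,242.75)
print("head",tri(t,a,g,b),[plane(t,*a,z).round(1) for z in (215,220)],[plane(g,*b,z).round(1) for z in (215,220)])
ra=red(t["frame"],425,175,460,210);rb=red(g["frame"],375,225,405,255);print("red",tri(t,ra[1],g,rb[1]))
# red mark direction
for f,c in ((t,[(413,247),(435,297)]),(g,[(470,226),(433,268)])):
    off=(372,145) if f is t else (316,197)
    p=[plane(f,(x+.5)/6-.5+off[0],(y+.5)/6-.5+off[1],219) for x,y in c];e=p[0]-p[1];print("dir",np.degrees(np.arctan2(e[1],e[0])),np.linalg.norm(e))
# nut axle etc with tri
print("blue",tri(t,(430.70,201.96),g,(380.01,276.0)))
E
```

```text
head [ 554.6 -213.5  231.9] [array([ 556.2, -217.4,  215. ]), array([ 555.6, -216.1,  220. ])] [array([ 562.8, -206.6,  215. ]), array([ 560.6, -208.7,  220. ])]
red [ 562.  -211.3  237. ]
dir 21.07068728455246 15.870180177607134
dir 18.156170241532298 16.817665400211865
blue [ 554.  -214.5  121.9]
```

send_rows --pt "0 0 -0.0008 0 0 -0.8" --pt "0 0.01 0 0 0 0" --pt "0 0.01 0 0 0 0" --pt "0 0.005 0 0 0 0" --pt "0 0.003 0 0 0 0" --pt "0 0 0 0 0 0"

```text
clock: 9.05
eef_pos: [377.7, -274.7, 176.0]
tcp_rot: [-1.57, -0.013, 0.332]
contact_force: [0.1, -0.9, -6.4]
opening: 0.265
```

```bash
python3 - <<'E'
from h import *
st();t=grab("top");g=grab("side");save(t,"t6.npz");save(g,"s6.npz")
crop(g,"s6",310,210,430,310,6);crop(t,"t6",372,145,492,245,6)
E
```

```text
9.05 [ 377.7 -274.7  176. ] [-89.94  -0.76  19.01] F [ 0.1 -0.9 -6.4] M [-0.16  0.57  0.01] 0.265
```

View pics/s6.png

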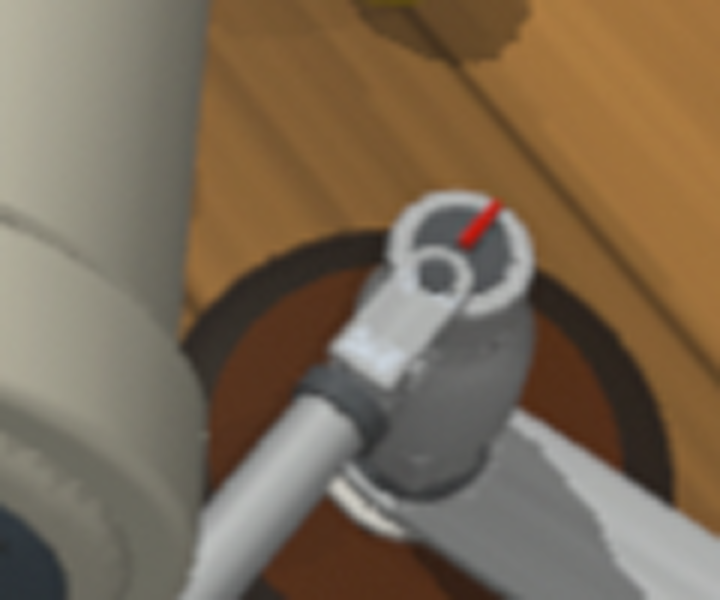

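View pics/t6.png

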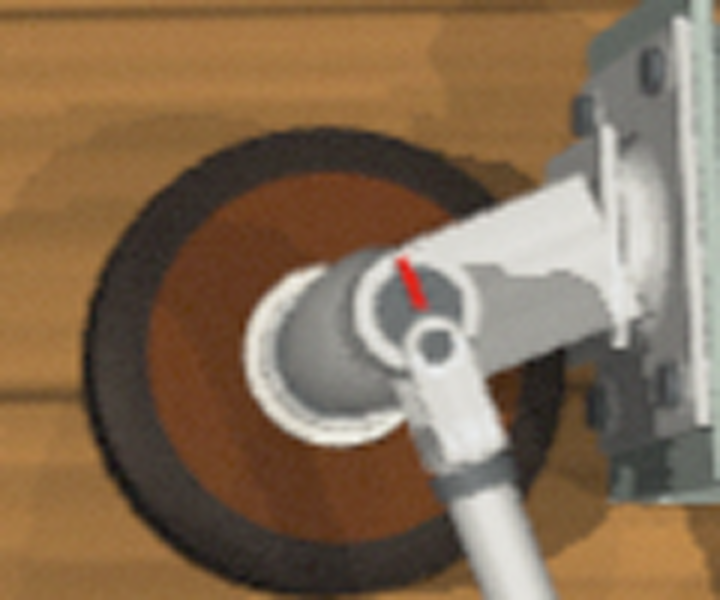

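```bash
python3 - <<'E'
from h import *
t=load("t6.npz");g=load("s6.npz")
a=(417.5/6-.5+372,312/6-.5+145);b=(461.5/6-.5+310,253.5/6-.5+210)
print("head",tri(t,a,g,b),[plane(t,*a,z).round(1) for z in (209,211.4)],[plane(g,*b,z).round(1) for z in (209,211.4)])
E
```

```text
head [ 554.6 -215.1  206.8] [array([ 553.6, -214.2,  209. ]), array([ 553.3, -213.7,  211.4])] [array([ 554.4, -216.3,  209. ]), array([ 553.3, -217.2,  211.4])]
```

send_rows --pt "0 0.003 0 0 0 0" --pt "0 0.003 0 0 0 0" --pt "0 0.003 0 0 0 0" --pt "0 0 0 0 0 0"

```text
clock: 9.55
eef_pos: [377.8, -274.7, 167.2]
tcp_rot: [-1.57, -0.014, 0.332]
contact_force: [0.3, -0.0, -6.8]
opening: 0.265
```

```bash
python3 -c "
from h import *
st()"
```

```text
9.55 [ 377.8 -274.7  167.2] [-89.96  -0.77  19.01] F [ 0.3 -0.  -6.8] M [-0.19  0.53 -0.02] 0.265
```

Mouth now ≈ 122.6, the ring is inside without contact. Continue onto the hexagon.

send_rows --pt "0 0.002 0 0 0 0" --pt "0 0.002 0 0 0 0" --pt "0 0.002 0 0 0 0" --pt "0 0 0 0 0 0"

```text
clock: 9.95
eef_pos: [377.8, -275.1, 162.0]
tcp_rot: [-1.571, -0.013, 0.332]
contact_force: [-7.0, -0.8, 3.7]
opening: 0.266
```

```bash
python3 -c "
from h import *
st()"
```

```text
9.95 [ 377.8 -275.1  162. ] [-90.02  -0.77  19.02] F [-7.  -0.8  3.7] M [0.1  0.53 0.25] 0.266
```

send_rows --pt "-0.0009 0 0.0003 0 0 0" --pt "0 0 0 0 0 0" --pt "0 0.001 0 0 0 0" --pt "0 0 0 0 0 0"

```text
clock: 10.35
eef_pos: [377.3, -275.2, 161.0]
tcp_rot: [-1.572, -0.014, 0.332]
contact_force: [-5.0, -1.5, 4.8]
opening: 0.263
```

```bash
python3 -c "
from h import *
st()"
```

```text
10.35 [ 377.3 -275.2  161. ] [-90.04  -0.81  19.01] F [-5.  -1.5  4.8] M [0.33 0.01 0.24] 0.263
```

send_rows --pt "-0.001 0 0.0001 0 0 0" --pt "0 0 0 0 0 0" --pt "0 0.001 0 0 0 0" --pt "0 0 0 0 0 0"

```text
clock: 10.75
eef_pos: [375.8, -274.8, 159.0]
tcp_rot: [-1.57, -0.013, 0.332]
contact_force: [0.0, -0.3, -6.5]
opening: 0.266
```

```bash
python3 -c "
from h import *
st();t=grab('top');g=grab('side')
crop(g,'s7',310,210,430,310,6);crop(t,'t7',372,145,492,245,6);save(t,'t7.npz');save(g,'s7.npz')"
```

```text
10.75 [ 375.8 -274.8  159. ] [-89.95  -0.76  19.02] F [ 0.  -0.3 -6.5] M [-0.15  0.51  0.03] 0.266
```

View pics/s7.png

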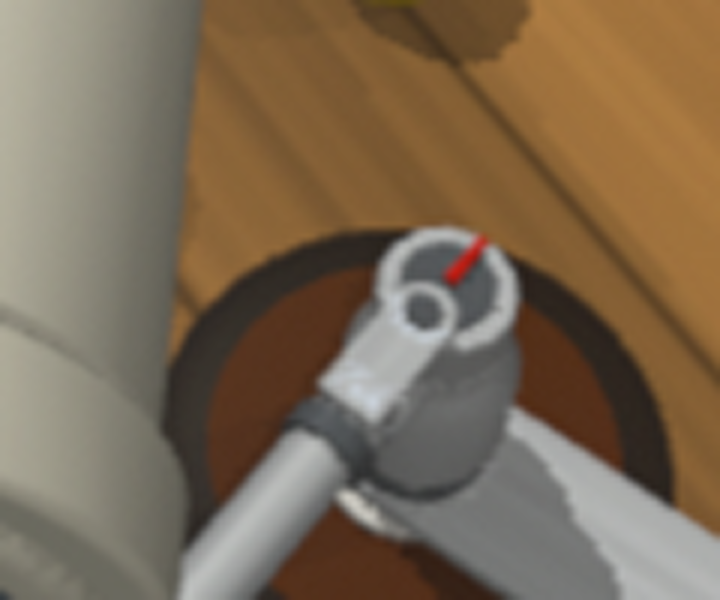

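View pics/t7.png

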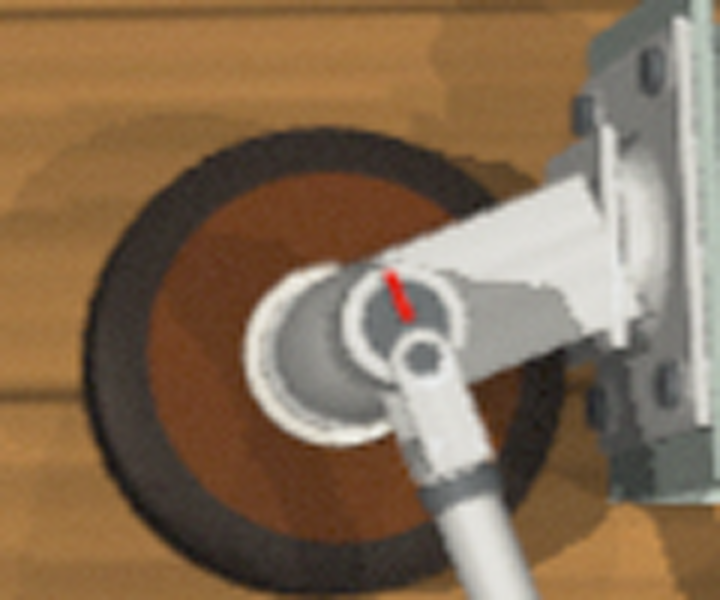

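Contact released; the socket slid over. Continue.

send_rows --pt "0 0.002 0 0 0 0" --pt "0 0.002 0 0 0 0" --pt "0 0.002 0 0 0 0" --pt "0 0 0 0 0 0"

```text
clock: 11.25
eef_pos: [376.1, -274.9, 153.3]
tcp_rot: [-1.57, -0.014, 0.332]
contact_force: [-0.4, 0.1, -6.5]
opening: 0.264
```

```bash
python3 -c "
from h import *
st()"
```

```text
11.25 [ 376.1 -274.9  153.3] [-89.97  -0.78  19.01] F [-0.4  0.1 -6.5] M [-0.17  0.54 -0.01] 0.264
```

send_rows --pt "0 0.002 0 0 0 0" --pt "0 0.002 0 0 0 0" --pt "0 0.001 0 0 0 0" --pt "0 0 0 0 0 0"

```text
clock: 11.65
eef_pos: [376.3, -275.0, 148.5]
tcp_rot: [-1.571, -0.014, 0.332]
contact_force: [-0.9, -0.1, -5.5]
opening: 0.263
```

```bash
python3 -c "
from h import *
st()"
```

```text
11.65 [ 376.3 -275.   148.5] [-89.99  -0.79  19.01] F [-0.9 -0.1 -5.5] M [-0.17  0.51  0.08] 0.263
```

send_rows --pt "0 0.001 0 0 0 0" --pt "0 0.001 0 0 0 0" --pt "0 0 0 0 0 0"

```text
clock: 11.95
eef_pos: [376.4, -275.0, 146.6]
tcp_rot: [-1.571, -0.014, 0.332]
contact_force: [0.4, -0.1, -6.6]
opening: 0.265
```

```bash
python3 -c "
from h import *
st();t=grab('top');g=grab('side')
crop(g,'s8',310,220,430,320,6);crop(t,'t8',372,145,492,245,6);save(t,'t8.npz');save(g,'s8.npz')"
```

```text
11.95 [ 376.4 -275.   146.6] [-90.    -0.8   19.01] F [ 0.4 -0.1 -6.6] M [-0.07  0.44  0.02] 0.265
```

View pics/s8.png

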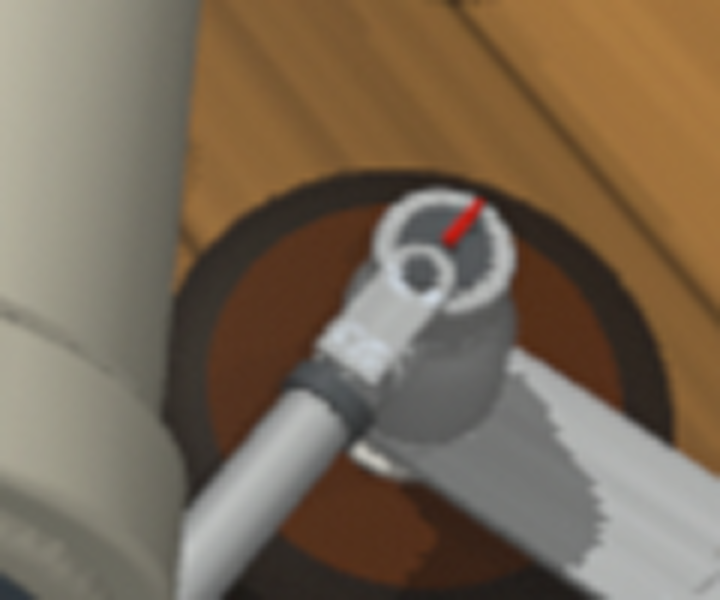

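View pics/t8.png

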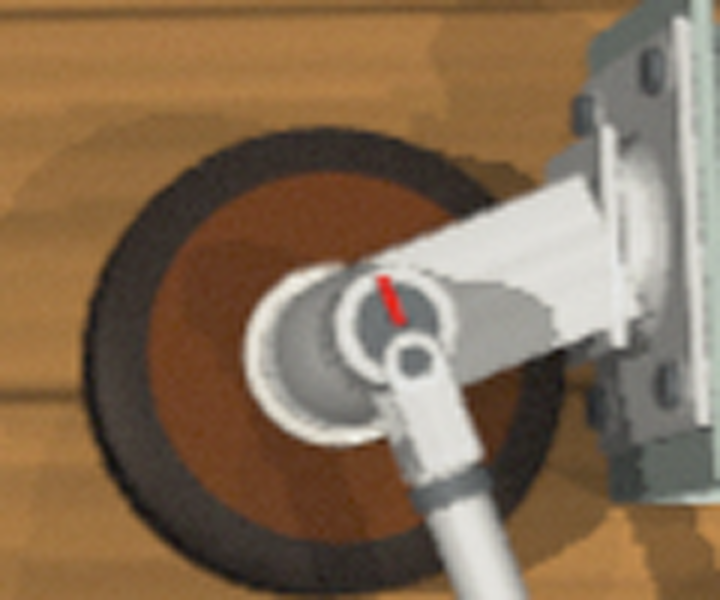

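send_rows --pt "0 0.001 0 0 0 0" --pt "0 0 0 0 0 0"

```text
clock: 12.25
eef_pos: [376.5, -275.1, 145.8]
tcp_rot: [-1.571, -0.014, 0.332]
contact_force: [-0.5, -0.5, -4.1]
opening: 0.26
```

send_rows --pt "0 0.001 0 0 0 0" --pt "0 0 0 0 0 0"

```text
clock: 12.45
eef_pos: [376.5, -275.2, 144.8]
tcp_rot: [-1.571, -0.014, 0.332]
contact_force: [-2.2, -0.5, -1.1]
opening: 0.263
```

```bash
cat >> h.py <<'E'
def look(tag):
    s=st(); Rm=R.from_euler('xyz',s["tcp_rot"]).as_matrix()
    print("tool F",(Rm.T@s["contact_force"]).round(1),"M",(Rm.T@s["wrist_torque"]).round(2))
    c=s["eef_pos"]+Rm@[187.9,0,0]; print("nut centre if rigid",c.round(1))
    t=grab("top");g=grab("side");save(t,f"t{tag}.npz");save(g,f"s{tag}.npz")
    for f,n,z in ((t,"top",182),(g,"side",182)):
        u,v=proj(f,[554.2,-214.3,182]);u0,v0=int(u)-20,int(v)-20
        I=cv2.resize(f["frame"][v0:v0+40,u0:u0+40],None,fx=8,fy=8,interpolation=cv2.INTER_CUBIC)
        h=cv2.cvtColor(I,cv2.COLOR_RGB2HSV);m=((h[...,0]<10)|(h[...,0]>170))&(h[...,1]>130)&(h[...,2]>100)
        p=np.argwhere(m)[:,::-1].astype(float); P=np.array([plane(f,(x+.5)/8-.5+u0,(y+.5)/8-.5+v0,z)[:2] for x,y in p])
        vx,vy,x0,y0=cv2.fitLine(P.astype(np.float32),cv2.DIST_L2,0,.01,.01).ravel()
        print(n,"red yaw",round((np.degrees(np.arctan2(vy,vx))+90)%180-90,1),len(P),round(x0,1),round(y0,1))
E
python3 -c "
from h import *
look('9')"
```

```text
12.45 [ 376.5 -275.2  144.8] [-90.02  -0.81  19.01] F [-2.2 -0.5 -1.1] M [0.01 0.23 0.11] 0.263
tool F [-2.3  1.   0.2] M [ 0.09 -0.1   0.21]
nut centre if rigid [ 554.1 -214.   147.5]
top red yaw 13.8 1182 560.2 -213.0
side red yaw 19.1 1372 560.8 -213.3
```

send_rows --pt "0.0001 0 0.0066 -0.03 2 0" --pt "0.0001 0 0.0066 -0.03 2 0" --pt "0 0 0 0 0 0"

```text
clock: 12.85
eef_pos: [372.4, -261.9, 144.8]
tcp_rot: [-1.571, -0.014, 0.262]
contact_force: [-2.9, -0.6, -0.5]
opening: 0.261
```

```bash
python3 -c "
from h import *
look('10')"
```

```text
12.85 [ 372.4 -261.9  144.8] [-90.    -0.81  14.99] F [-2.9 -0.6 -0.5] M [0.04 0.38 0.15] 0.261
tool F [-2.9  0.5  0.2] M [ 0.14 -0.15  0.35]
nut centre if rigid [ 553.9 -213.3  147.4]
top red yaw 9.6 1166 560.4 -212.8
side red yaw 14.9 1316 560.6 -213.2
```

send_rows --pt "0.0001 0 0.0066 -0.03 2 0" --pt "0.0001 0 0.0066 -0.03 2 0" --pt "0 0 0 0 0 0"

```text
clock: 13.25
eef_pos: [369.5, -249.7, 144.8]
tcp_rot: [-1.572, -0.014, 0.193]
contact_force: [-4.3, -1.5, 0.4]
opening: 0.262
```

```bash
python3 -c "
from h import *
look('11')"
```

```text
13.25 [ 369.5 -249.7  144.8] [-90.05  -0.8   11.08] F [-4.3 -1.5  0.4] M [-0.31  0.5   0.3 ] 0.262
tool F [-4.5 -0.4 -0.6] M [-0.2  -0.31  0.55]
nut centre if rigid [ 553.9 -213.6  147.4]
top red yaw 6.6 1189 560.4 -213.0
side red yaw 11.3 1418 560.8 -213.5
```

send_rows --pt "-0.0004 0 0.0066 -0.03 2 0" --pt "-0.0002 0 0.0066 -0.03 2 0" --pt "0 0 0 0 0 0"

```text
clock: 13.65
eef_pos: [367.4, -236.9, 144.9]
tcp_rot: [-1.572, -0.015, 0.123]
contact_force: [0.5, -2.4, -2.9]
opening: 0.263
```

```bash
python3 -c "
from h import *
look('12')"
```

```text
13.65 [ 367.4 -236.9  144.9] [-90.06  -0.88   7.07] F [ 0.5 -2.4 -2.9] M [-0.23 -0.06  0.4 ] 0.263
tool F [ 0.1  3.  -2.5] M [-0.22 -0.41 -0.03]
nut centre if rigid [ 553.8 -213.8  147.7]
top red yaw 4.0 1160 560.2 -213.5
side red yaw 6.9 1510 560.7 -213.9
```

send_rows --pt "0.0001 0 0.0066 -0.03 2 0" --pt "0.0001 0 0.0066 -0.03 2 0" --pt "0 0 0 0 0 0"

```text
clock: 14.05
eef_pos: [366.1, -223.8, 144.9]
tcp_rot: [-1.572, -0.015, 0.054]
contact_force: [0.8, -2.4, -2.7]
opening: 0.262
```

```bash
cat >> h.py <<'E'
_look=look
def look(tag):
    _look(tag); s=r.sense(); Rm=R.from_euler('xyz',s["tcp_rot"]).as_matrix();F=Rm.T@s["contact_force"];M=Rm.T@s["wrist_torque"]
    print("TAU",round(-M[1]-.188*F[2],2))
E
python3 -c "
from h import *
look('13')"
```

```text
14.05 [ 366.1 -223.8  144.9] [-90.06  -0.87   3.07] F [ 0.8 -2.4 -2.7] M [-0.37 -0.18  0.4 ] 0.262
tool F [ 0.6  2.7 -2.5] M [-0.37 -0.4  -0.16]
nut centre if rigid [ 553.8 -213.7  147.7]
top red yaw 11.4 1164 560.3 -213.6
side red yaw 3.5 1509 560.8 -214.3
TAU 0.63
```

send_rows --pt "0.0001 0 0.0066 -0.03 2 0" --pt "0.0001 0 0.0066 -0.03 2 0" --pt "0 0 0 0 0 0"

```text
clock: 14.45
eef_pos: [365.9, -210.7, 144.9]
tcp_rot: [-1.572, -0.015, -0.016]
contact_force: [1.7, -2.9, -2.6]
opening: 0.261
```

```bash
python3 -c "
from h import *
look('14')"
```

```text
14.45 [ 365.9 -210.7  144.9] [-90.07  -0.87  -0.93] F [ 1.7 -2.9 -2.6] M [-0.52 -0.43  0.44] 0.261
tool F [ 1.7  2.6 -2.9] M [-0.5  -0.45 -0.43]
nut centre if rigid [ 553.7 -213.7  147.8]
top red yaw 1.1 1287 560.6 -214.2
side red yaw -0.1 1551 560.9 -214.8
TAU 0.85
```

send_rows --pt "0.0003 0 0.0066 -0.03 2 0" --pt "0.0002 0 0.0066 -0.03 2 0" --pt "0 0 0 0 0 0"

```text
clock: 14.85
eef_pos: [366.5, -197.5, 144.8]
tcp_rot: [-1.572, -0.015, -0.086]
contact_force: [2.6, -4.0, -2.5]
opening: 0.259
```

```bash
python3 -c "
from h import *
look('15')"
```

```text
14.85 [ 366.5 -197.5  144.8] [-90.06  -0.84  -4.93] F [ 2.6 -4.  -2.5] M [-0.84 -0.38  0.42] 0.259
tool F [ 2.9  2.6 -3.7] M [-0.8  -0.43 -0.45]
nut centre if rigid [ 553.7 -213.6  147.6]
top red yaw -7.9 1242 560.5 -214.7
side red yaw -3.1 1589 561.0 -215.2
TAU 1.0
```

send_rows --pt "0.0003 0 0.0066 -0.03 2 0" --pt "0 0 0 0 0 0"

```text
clock: 15.15
eef_pos: [367.2, -190.9, 144.7]
tcp_rot: [-1.572, -0.014, -0.121]
contact_force: [1.3, -4.4, -1.3]
opening: 0.265
```

```bash
python3 -c "
from h import *
look('16')"
```

```text
15.15 [ 367.2 -190.9  144.7] [-90.05  -0.82  -6.94] F [ 1.3 -4.4 -1.3] M [-0.99 -0.38  0.41] 0.265
tool F [ 1.8  1.3 -4.3] M [-0.93 -0.43 -0.49]
nut centre if rigid [ 553.7 -213.6  147.5]
top red yaw -2.7 1272 561.0 -214.9
side red yaw -5.7 1559 560.7 -215.4
TAU 1.29
```

send_rows --pt "0.0002 0 0.0066 -0.03 2 0" --pt "0 0 0 0 0 0"

```text
clock: 15.45
eef_pos: [368.1, -184.4, 144.7]
tcp_rot: [-1.572, -0.014, -0.156]
contact_force: [0.9, -6.7, -1.7]
opening: 0.264
```

```bash
python3 -c "
from h import *
look('17')"
```

```text
15.45 [ 368.1 -184.4  144.7] [-90.06  -0.81  -8.93] F [ 0.9 -6.7 -1.7] M [-1.39 -0.25  0.44] 0.264
tool F [ 1.9  1.7 -6.5] M [-1.33 -0.45 -0.46]
nut centre if rigid [ 553.7 -213.6  147.4]
top red yaw -7.6 1196 559.9 -214.9
side red yaw -6.5 1583 560.7 -215.5
TAU 1.67
```

send_rows --pt "0.0001 0 0.0066 -0.03 2 0" --pt "0 0 0 0 0 0"

```text
clock: 15.75
eef_pos: [369.2, -178.0, 144.7]
tcp_rot: [-1.572, -0.014, -0.191]
contact_force: [-0.4, -7.1, -2.5]
opening: 0.265
```

```bash
python3 -c "
from h import *
look('18')
t=load('t18.npz');crop(t,'t18',372,145,492,245,6)"
```

```text
15.75 [ 369.2 -178.   144.7] [-90.07  -0.82 -10.92] F [-0.4 -7.1 -2.5] M [-1.58 -0.16  0.28] 0.265
tool F [ 1.   2.5 -7. ] M [-1.52 -0.3  -0.46]
nut centre if rigid [ 553.7 -213.6  147.4]
top red yaw 0.2 1231 560.5 -214.9
side red yaw -7.7 1574 560.7 -215.5
TAU 1.72
```

View pics/t18.png

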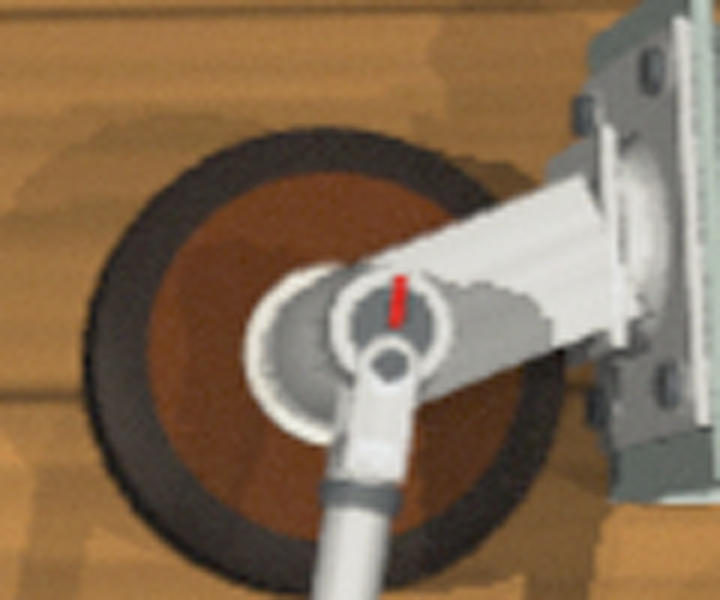

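send_rows --pt "0.0001 0 0.0062 -0.03 2 0" --pt "0 0 0 0 0 0"

```text
clock: 16.05
eef_pos: [370.4, -171.9, 144.7]
tcp_rot: [-1.572, -0.014, -0.225]
contact_force: [0.5, -8.1, -2.0]
opening: 0.263
```

```bash
python3 -c "
from h import *
look('19')"
```

```text
16.05 [ 370.4 -171.9  144.7] [-90.07  -0.82 -12.91] F [ 0.5 -8.1 -2. ] M [-1.59 -0.12  0.27] 0.263
tool F [ 2.3  2.1 -7.7] M [-1.52 -0.29 -0.47]
nut centre if rigid [ 553.6 -213.9  147.4]
top red yaw -9.4 1188 559.8 -215.0
side red yaw -8.0 1559 560.8 -215.5
TAU 1.78
```

send_rows --pt "0.0001 0 0.0062 -0.03 2 0" --pt "0 0 0 0 0 0"

```text
clock: 16.35
eef_pos: [371.9, -165.9, 144.7]
tcp_rot: [-1.572, -0.014, -0.26]
contact_force: [-0.4, -7.5, -2.3]
opening: 0.265
```

```bash
python3 -c "
from h import *
look('20')"
```

```text
16.35 [ 371.9 -165.9  144.7] [-90.07  -0.82 -14.9 ] F [-0.4 -7.5 -2.3] M [-1.63 -0.2   0.31] 0.265
tool F [ 1.5  2.4 -7.4] M [-1.52 -0.33 -0.61]
nut centre if rigid [ 553.5 -214.2  147.4]
top red yaw -10.7 1191 560.0 -215.0
side red yaw -8.6 1568 560.9 -215.5
TAU 1.69
```

send_rows --pt "0.0001 0 0.0062 -0.03 2 0" --pt "0 0 0 0 0 0"

```text
clock: 16.65
eef_pos: [373.6, -159.9, 144.7]
tcp_rot: [-1.572, -0.014, -0.295]
contact_force: [0.4, -7.6, -3.0]
opening: 0.261
```

```bash
python3 -c "
from h import *
look('21')
for n in ('12','17','21'):
  t=load('t%s.npz'%n);g=load('s%s.npz'%n);crop(t,'t'+n,415,175,465,225,8);crop(g,'s'+n,350,230,410,280,8)
  cv2.imwrite('pics/c%s.png'%n,np.hstack([cv2.imread('pics/t%s.png'%n),cv2.imread('pics/s%s.png'%n)])[:,:800])
"
```

```text
16.65 [ 373.6 -159.9  144.7] [-90.07  -0.82 -16.89] F [ 0.4 -7.6 -3. ] M [-1.62 -0.15  0.3 ] 0.261
tool F [ 2.6  3.1 -7.1] M [-1.5  -0.32 -0.62]
nut centre if rigid [ 553.4 -214.5  147.4]
top red yaw -1.9 1248 560.8 -214.8
side red yaw -8.7 1575 560.9 -215.5
TAU 1.66
```

View pics/c17.png

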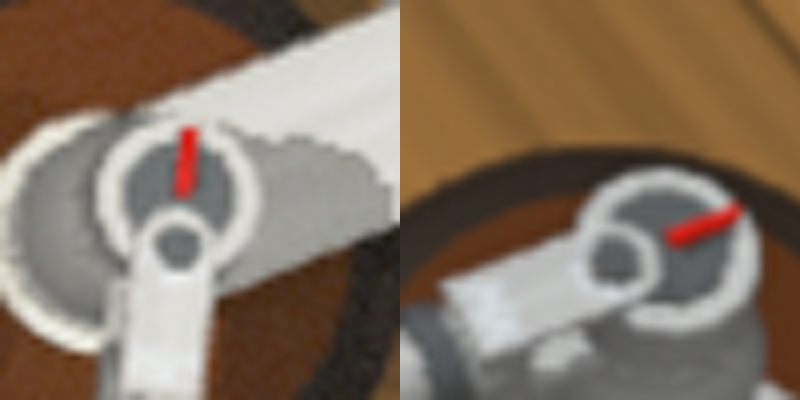

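View pics/c21.png

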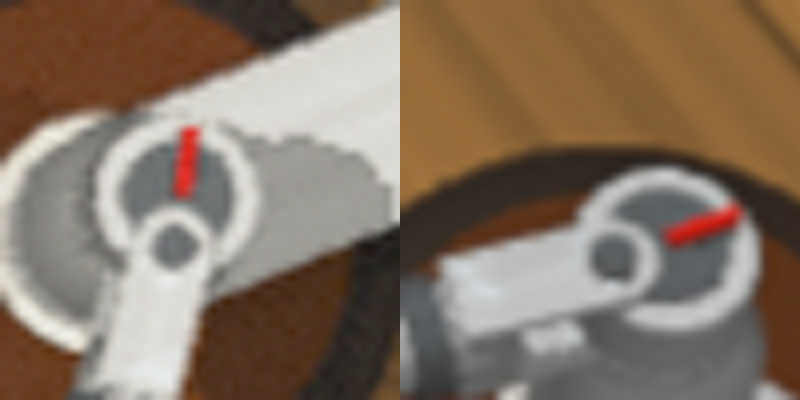

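Frames 17 and 21: the red head mark is unmoved (187,160) while the handle swung by about 8°: the hinge is breaking over. A small margin step, then stop.

send_rows --pt "0.0001 0 0.0046 -0.02 1.5 0" --pt "0 0 0 0 0 0" --pt "0 0 0 0 0 0"

```text
clock: 17.05
eef_pos: [374.9, -155.8, 144.7]
tcp_rot: [-1.572, -0.014, -0.32]
contact_force: [0.1, -8.1, -0.2]
opening: 0.266
```

```bash
python3 -c "
from h import *
look('22')
for n in ('17','22'):
  g=load('s%s.npz'%n);P,I=cloud(g,0,150,400,330);P=P.reshape(-1,3)
"
```

```text
17.05 [ 374.9 -155.8  144.7] [-90.09  -0.81 -18.32] F [ 0.1 -8.1 -0.2] M [-1.5  -0.12  0.42] 0.266
tool F [ 2.7  0.3 -7.6] M [-1.38 -0.43 -0.59]
nut centre if rigid [ 553.3 -214.9  147.3]
top red yaw 13.9 1216 560.4 -214.6
side red yaw -8.7 1576 560.9 -215.5
TAU 1.85
```

```bash
python3 -c "
from h import *
for n in ('12','17','22'):
  t=load('t%s.npz'%n)
  crop(t,'x'+n,400,170,470,300,4)
cv2.imwrite('pics/x.png',np.hstack([cv2.imread('pics/x%s.png'%n) for n in ('17','22')]))
"
```

```text
(no output)
```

View pics/x.png

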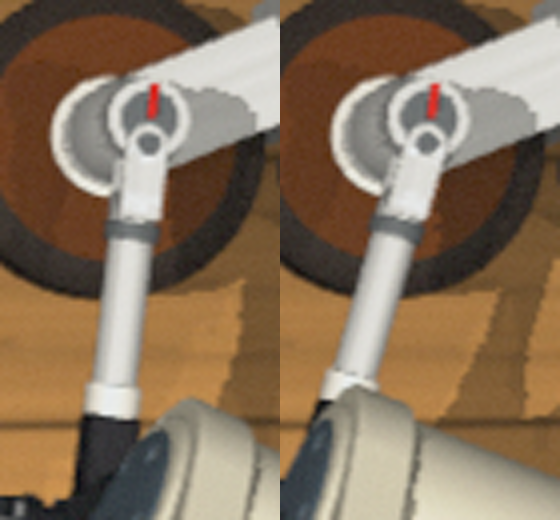

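Handle angle 8.2° (before) vs 17.6° now with the mark unmoved: hinge ≈ 0.16 rad. Ease back.

send_rows --pt "0 0 -0.0062 0.03 -2 0" --pt "0 0 -0.0062 0.03 -2 0" --pt "0 0 -0.0062 0.03 -2 0" --pt "0 0 -0.0062 0.03 -2 0" --pt "0 0 -0.0046 0.02 -1.4 0" --pt "0 0 0 0 0 0"

```text
clock: 17.75
eef_pos: [368.0, -184.1, 144.7]
tcp_rot: [-1.571, -0.015, -0.157]
contact_force: [4.9, -2.8, -3.0]
opening: 0.264
```

```bash
python3 -c "
from h import *
look('23')"
```

```text
17.75 [ 368.  -184.1  144.7] [-90.    -0.86  -9.01] F [ 4.9 -2.8 -3. ] M [-0.55 -0.81  0.42] 0.264
tool F [ 5.2  3.1 -2. ] M [-0.41 -0.42 -0.89]
nut centre if rigid [ 553.6 -213.6  147.6]
top red yaw 3.0 1293 561.1 -215.0
side red yaw -8.7 1591 560.3 -215.8
TAU 0.57
```

send_rows --pt "0.0005 0 -0.005 0.02 -1.5 0" --pt "0 0 0 0 0 0"

```text
clock: 18.05
eef_pos: [367.4, -188.5, 144.6]
tcp_rot: [-1.57, -0.014, -0.132]
contact_force: [3.4, -0.3, -3.2]
opening: 0.262
```

```bash
python3 -c "
from h import *
look('24')"
```

```text
18.05 [ 367.4 -188.5  144.6] [-89.97  -0.81  -7.58] F [ 3.4 -0.3 -3.2] M [-0.04 -0.82  0.2 ] 0.262
tool F [3.4 3.2 0.1] M [ 0.07 -0.2  -0.82]
nut centre if rigid [ 553.6 -213.2  147.3]
top red yaw -1.6 1226 560.1 -215.2
side red yaw -6.5 1650 560.8 -215.8
TAU 0.06
```

send_rows --pt "0.0004 0 -0.0033 0 -1 0" --pt "0 -0.002 0 0 0 0" --pt "0 -0.003 0 0 0 0" --pt "0 0 0 0 0 0"

```text
clock: 18.55
eef_pos: [367.1, -191.6, 149.7]
tcp_rot: [-1.571, -0.014, -0.115]
contact_force: [4.9, -0.1, -6.4]
opening: 0.258
```

```bash
python3 -c "
from h import *
look('25')"
```

```text
18.55 [ 367.1 -191.6  149.7] [-90.02  -0.78  -6.59] F [ 4.9 -0.1 -6.4] M [-0.02 -0.53  0.06] 0.258
tool F [4.8 6.5 0.5] M [ 0.04 -0.06 -0.52]
nut centre if rigid [ 553.8 -213.2  152.3]
top red yaw -43.5 1213 560.5 -215.1
side red yaw -4.8 1591 562.6 -214.3
TAU 0.07
```

send_rows --pt "0.0008 -0.002 0 0 0 0" --pt "0 -0.004 0 0 0 0" --pt "0 -0.005 0 0 0 0" --pt "0 0 0 0 0 0"

```text
clock: 19.05
eef_pos: [367.0, -191.6, 160.9]
tcp_rot: [-1.571, -0.012, -0.115]
contact_force: [0.8, 0.4, -5.9]
opening: 0.259
```

send_rows --pt "0 -0.006 0 0 0 0" --pt "0 -0.01 0 0 0 0" --pt "0 -0.012 0 0 0 0" --pt "0 -0.012 0 0 0 0" --pt "0 -0.01 0 0 0 0" --pt "0 0 0 0 0 0" --pt "0 0 0 0 0 0"

```text
clock: 19.75
eef_pos: [366.9, -191.8, 210.7]
tcp_rot: [-1.572, -0.014, -0.115]
contact_force: [-0.9, 0.1, -7.3]
opening: 0.266
```

```bash
python3 -c "
from h import *
look('26')
t=load('t26.npz');g=load('s26.npz')
crop(t,'t26',372,145,492,245,6);crop(g,'s26',316,187,436,297,6)"
```

```text
19.75 [ 366.9 -191.8  210.7] [-90.05  -0.81  -6.59] F [-0.9  0.1 -7.3] M [ 0.08  0.58 -0.04] 0.266
tool F [-1.   7.2 -0. ] M [0.02 0.04 0.59]
nut centre if rigid [ 553.6 -213.3  213.4]
top red yaw 22.3 1376 568.9 -230.7
side red yaw 60.5 447 584.6 -189.2
TAU 0.22
```

View pics/t26.png

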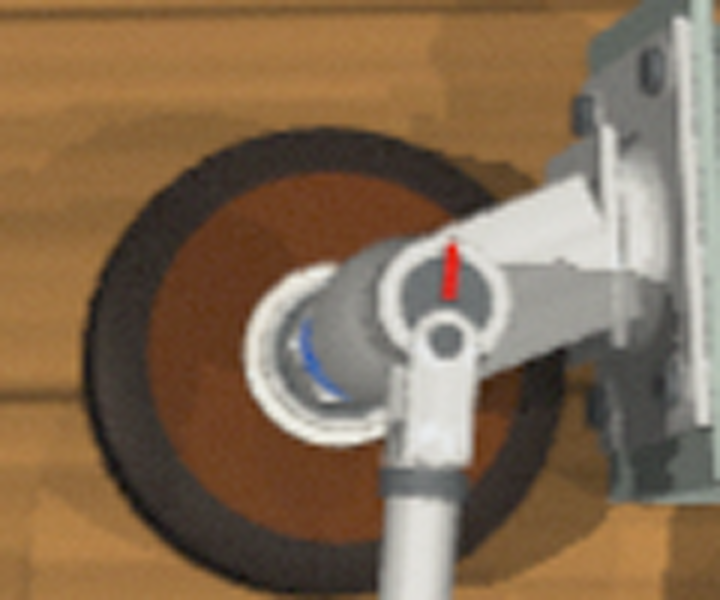

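View pics/s26.png

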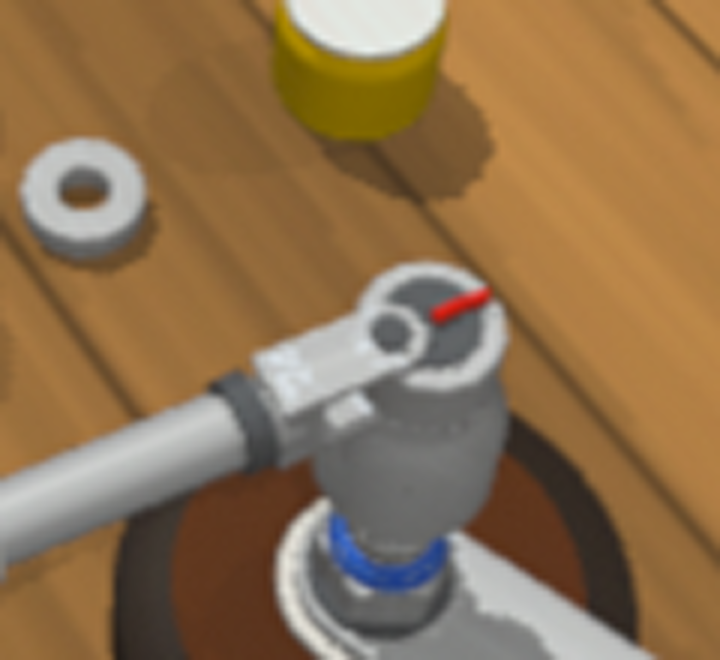

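```bash
python3 - <<'E'
from h import *
plan([366.9,-191.8,210.7],-6.6,[430,226.4,160],-15,14)
E
```

```text
[[0.001,0.0036,0.0302,0,0.6,0],[0.0008,0.0036,0.0302,0,0.6,0],[0.0004,0.0037,0.0302,0,0.6,0],[0.0001,0.0036,0.0302,0,0.6,0],[-0.0002,0.0036,0.0302,0,0.6,0],[-0.0006,0.0036,0.0302,0,0.6,0],[-0.0008,0.0037,0.0302,0,0.6,0],[-0.0012,0.0036,0.0302,0,0.6,0]]
[[-0.0015,0.0036,0.0302,0,0.6,0],[-0.0018,0.0036,0.0301,0,0.6,0],[-0.0021,0.0036,0.0302,0,0.6,0],[-0.0024,0.0037,0.0301,0,0.6,0],[-0.0028,0.0036,0.0301,0,0.6,0],[-0.0031,0.0036,0.03,0,0.6,0]]
end [429.95 226.39 160.  ] -15.0 max step 0.03048622639816217
```

send_rows --pt "0.0005 0.0018 0.0151 0 0.3 0" --pt "0.0005 0.0018 0.0151 0 0.3 0" --pt "0.0008 0.0036 0.0302 0 0.6 0" --pt "0.0004 0.0037 0.0302 0 0.6 0" --pt "0.0001 0.0036 0.0302 0 0.6 0" --pt "-0.0002 0.0036 0.0302 0 0.6 0" --pt "-0.0006 0.0036 0.0302 0 0.6 0" --pt "-0.0008 0.0037 0.0302 0 0.6 0"

```text
clock: 20.65
eef_pos: [398.7, 18.5, 184.6]
tcp_rot: [-1.571, -0.013, -0.189]
contact_force: [0.9, -0.6, -6.0]
opening: 0.263
```

send_rows --pt "-0.0012 0.0036 0.0302 0 0.6 0" --pt "-0.0015 0.0036 0.0302 0 0.6 0" --pt "-0.0018 0.0036 0.0301 0 0.6 0" --pt "-0.0021 0.0036 0.0302 0 0.6 0" --pt "-0.0024 0.0037 0.0301 0 0.6 0" --pt "-0.0028 0.0036 0.0301 0 0.6 0" --pt "-0.0016 0.0018 0.015 0 0.3 0" --pt "-0.0015 0.0018 0.015 0 0.3 0"

```text
clock: 21.45
eef_pos: [430.5, 227.3, 158.9]
tcp_rot: [-1.57, -0.013, -0.261]
contact_force: [-0.2, -0.5, -5.7]
opening: 0.264
```

send_rows --pt "0 0 0 0 0 0" --pt "0 0 0 0 0 0" --pt "0 0 0 0 0 0" --pt "0 0 0 0 0 0"

```text
clock: 21.85
eef_pos: [430.8, 225.6, 159.8]
tcp_rot: [-1.57, -0.014, -0.262]
contact_force: [-0.3, 0.3, -6.4]
opening: 0.262
```

```bash
python3 - <<'E'
from h import *
st();t=grab("top");g=grab("side");save(t,"t30.npz");save(g,"s30.npz")
crop(t,"t30",170,100,290,330,2.5);crop(g,"s30",150,60,360,220,3.5)
a=red(t["frame"],205,150,245,195);b=red(g["frame"],280,95,325,140);print(a,b,"red",tri(t,a[1],g,b[1]))
w=grab("wrist");cv2.imwrite("pics/w30.png",w["frame"][:,:,::-1]);save(w,"w30.npz")
E
```

```text
21.85 [430.8 225.6 159.8] [-89.94  -0.79 -15.03] F [-0.3  0.3 -6.4] M [ 0.11  0.52 -0.03] 0.262
(15, array([223.53333333, 165.53333333])) (12, array([301.58333333, 106.33333333])) red [618.8 173.7 194.4]
```

View pics/t30.png

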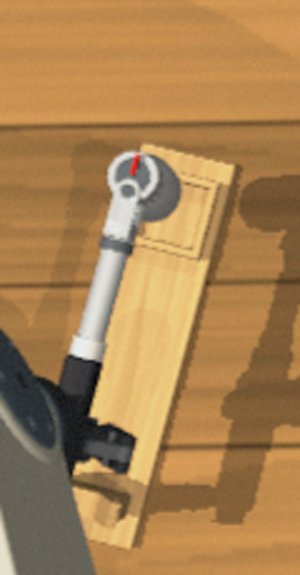

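View pics/s30.png

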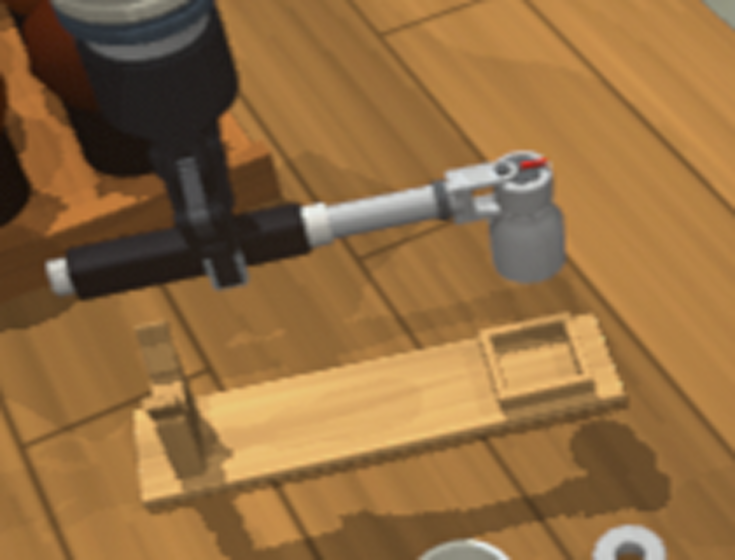

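View pics/w30.png

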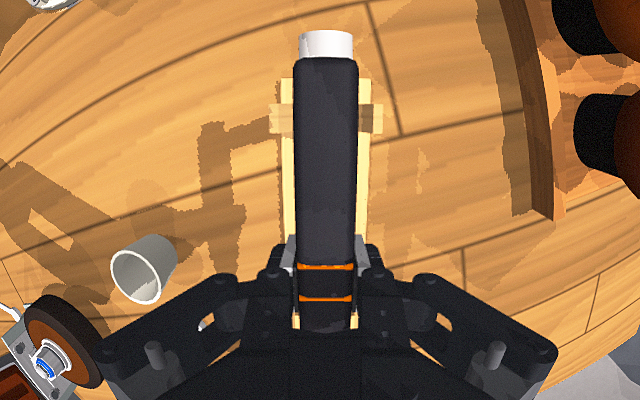

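send_rows --pt "-0.0006 0.01 0.0005 0 0 0.4" --pt "0 0.02 0 0 0 0" --pt "0 0.025 0 0 0 0" --pt "0 0.02 0 0 0 0" --pt "0 0.005 0 0 0 0" --pt "0 0 0 0 0 0" --pt "0 0 0 0 0 0"

```text
clock: 22.7
eef_pos: [431.7, 227.1, 80.4]
tcp_rot: [-1.569, -0.008, -0.262]
contact_force: [0.1, -0.1, -6.0]
opening: 0.266
```

```bash
python3 - <<'E'
from h import *
st();t=grab("top");g=grab("side");save(t,"t31.npz");save(g,"s31.npz")
crop(t,"t31",190,140,290,240,5);crop(g,"s31",160,100,360,220,3.5)
E
```

```text
22.7 [431.7 227.1  80.4] [-89.89  -0.44 -14.99] F [ 0.1 -0.1 -6. ] M [0.14 0.53 0.06] 0.266
```

View pics/t31.png

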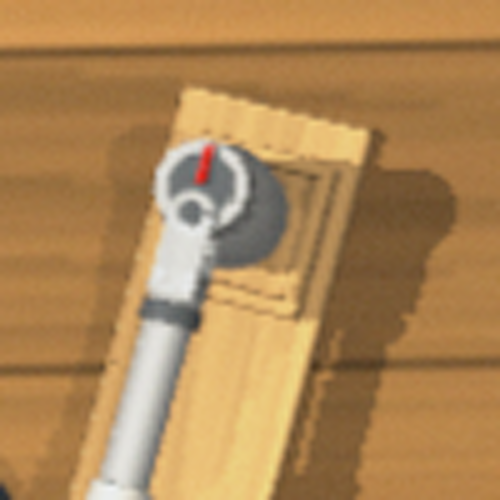

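View pics/s31.png

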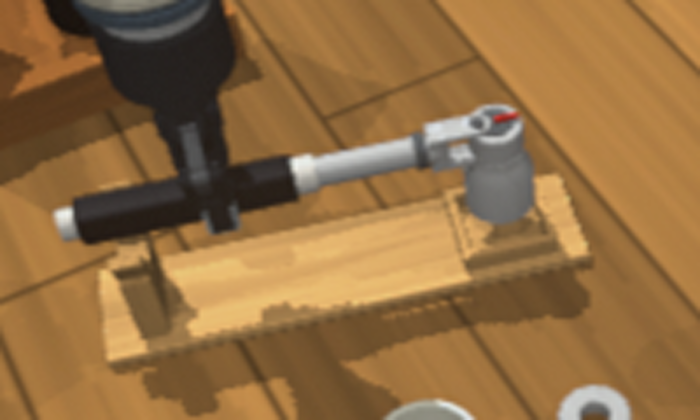

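send_rows --pt "-0.0014 0 -0.0006 0 0 0" --pt "0 0.005 0 0 0 0" --pt "0 0.005 0 0 0 0" --pt "0 0.003 0 0 0 0" --pt "0 0 0 0 0 0"

```text
clock: 23.3
eef_pos: [429.3, 226.4, 66.2]
tcp_rot: [-1.57, -0.006, -0.262]
contact_force: [-0.3, 0.5, -5.9]
opening: 0.261
```

send_rows --pt "0 0.003 0 0 0 0" --pt "0 0.003 0 0 0 0" --pt "0 0 0 0 0 0"

```text
clock: 23.6
eef_pos: [429.6, 226.5, 60.5]
tcp_rot: [-1.57, -0.007, -0.262]
contact_force: [0.4, 0.7, -6.4]
opening: 0.262
```

Entering the pocket freely. Go on to the floor slowly.

send_rows --pt "0 0.002 0 0 0 0" --pt "0 0.002 0 0 0 0" --pt "0 0 0 0 0 0"

```text
clock: 23.9
eef_pos: [429.7, 226.5, 56.6]
tcp_rot: [-1.57, -0.007, -0.262]
contact_force: [-0.2, -0.5, -5.9]
opening: 0.26
```

send_rows --pt "0 0.001 0 0 0 0" --pt "0 0 0 0 0 0"

```text
clock: 24.1
eef_pos: [429.8, 226.6, 55.8]
tcp_rot: [-1.57, -0.007, -0.262]
contact_force: [-0.8, -0.2, -6.6]
opening: 0.264
```

```bash
python3 - <<'E'
from h import *
st();t=grab("top");g=grab("side");save(t,"t32.npz");save(g,"s32.npz")
crop(t,"t32",170,150,280,330,3);crop(g,"s32",170,120,340,220,4)
a=red(t["frame"],215,165,250,200);b=red(g["frame"],285,130,320,170);print(a,b,"red",tri(t,a[1],g,b[1]))
E
```

```text
24.1 [429.8 226.6  55.8] [-89.93  -0.4  -14.99] F [-0.8 -0.2 -6.6] M [0.15 0.58 0.04] 0.264
(13, array([232.92307692, 175.76923077])) (9, array([303.77777778, 141.44444444])) red [618.  174.8  88.2]
```

View pics/s32.png

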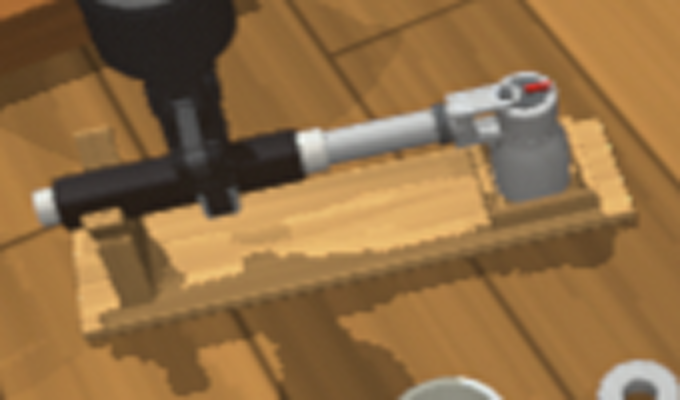

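send_rows --pt "0 0.001 0 0 0 0" --pt "0 0 0 0 0 0"

```text
clock: 24.4
eef_pos: [429.9, 226.6, 54.8]
tcp_rot: [-1.569, -0.007, -0.262]
contact_force: [0.3, -0.2, -6.1]
opening: 0.261
```

send_rows --pt "0 0.001 0 0 0 0" --pt "0 0 0 0 0 0"

```text
clock: 24.6
eef_pos: [429.9, 226.6, 54.7]
tcp_rot: [-1.569, -0.007, -0.262]
contact_force: [-3.0, -1.3, 8.0]
opening: 0.263
```

send_rows --pt "0 -0.0005 0 0 0 0" --pt "0 0 0 0 0 0" --pt "0 0 0 0 0 0" --squeeze 20

```text
clock: 24.9
eef_pos: [430.0, 226.6, 54.7]
tcp_rot: [-1.569, -0.007, -0.262]
contact_force: [-1.9, -1.7, 5.2]
opening: 0.261
```

send_rows --pt "0 0 0 0 0 0" --pt "0 0 0 0 0 0" --pt "0 0 0 0 0 0" --pt "0 0 0 0 0 0" --pt "0 0 0 0 0 0" --pt "0 0 0 0 0 0" --gripper 0.9

```text
clock: 25.5
eef_pos: [429.9, 226.6, 54.4]
tcp_rot: [-1.569, -0.007, -0.262]
contact_force: [0.3, -0.1, 0.1]
opening: 0.896
```

```bash
python3 - <<'E'
from h import *
st();w=grab("wrist");cv2.imwrite("pics/w33.png",w["frame"][:,:,::-1])
E
```

```text
25.5 [429.9 226.6  54.4] [-89.92  -0.41 -14.99] F [ 0.3 -0.1  0.1] M [-0.01 -0.04  0.01] 0.896
```

View pics/w33.png

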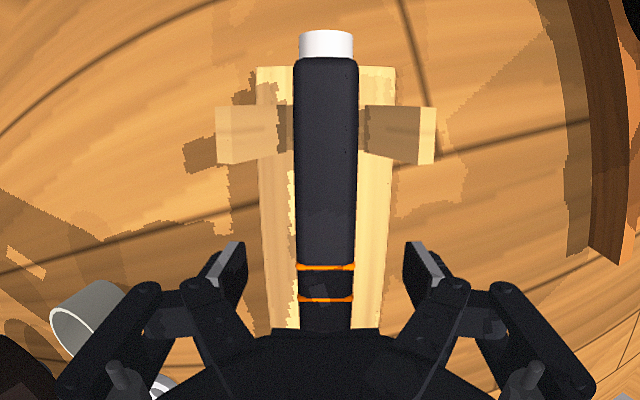

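Released, the handle sits in the notch exactly as at the start, and both pads are clear. Retreat upward and check.

send_rows --pt "0 -0.01 0 0 0 0" --pt "0 -0.02 0 0 0 0" --pt "0 -0.03 0 0 0 0" --pt "0 -0.04 0 0 0 0" --pt "0 -0.04 0 0 0 0" --pt "0 -0.02 0 0 0 0" --pt "0 0 0 0 0 0"

```text
clock: 26.25
eef_pos: [430.4, 227.6, 218.2]
tcp_rot: [-1.565, -0.012, -0.262]
contact_force: [-0.1, 0.2, -0.5]
opening: 0.9
```

send_rows --pt "-0.02 -0.01 0.03 0 0 0" --pt "-0.02 -0.01 0.03 0 0 0" --pt "-0.02 -0.01 0.03 0 0 0" --pt "-0.02 0 0.04 0 0 0" --pt "0 0 0.04 0 0 0" --pt "0 0 0.02 0 0 0" --pt "0 0 0 0 0 0" --pt "0 0 0 0 0 0"

```text
clock: 27.05
eef_pos: [399.7, 430.1, 242.9]
tcp_rot: [-1.572, -0.006, -0.261]
contact_force: [-0.1, -0.5, 0.2]
opening: 0.903
```

```bash
python3 - <<'E'
from h import *
st();t=grab("top");g=grab("side")
crop(t,"t34",170,130,450,330,2.8);crop(g,"s34",170,120,340,220,4)
a=red(t["frame"],215,165,250,200);b=red(g["frame"],285,130,320,170);print(a,b,"red",tri(t,a[1],g,b[1]))
I0=cv2.imread("pics/top0.png")[:,:,::-1].astype(int);d=np.abs(I0-t["frame"]).max(2)
print("tin diff",(d[115:165,300:345]>40).sum(),"bearing",(d[180:215,305:340]>40).sum(),"cup",(d[228:275,298:345]>40).sum(),"wrench",(d[155:325,180:270]>40).sum())
h=cv2.cvtColor(t["frame"],cv2.COLOR_RGB2HSV);
E
```

```text
27.05 [399.7 430.1 242.9] [-90.06  -0.35 -14.96] F [-0.1 -0.5  0.2] M [-0.05  0.    0.01] 0.903
(12, array([232.91666667, 176.        ])) (8, array([304. , 141.5])) red [618.  174.7  87.9]
tin diff 0 bearing 0 cup 932 wrench 1868
```

View pics/t34.png

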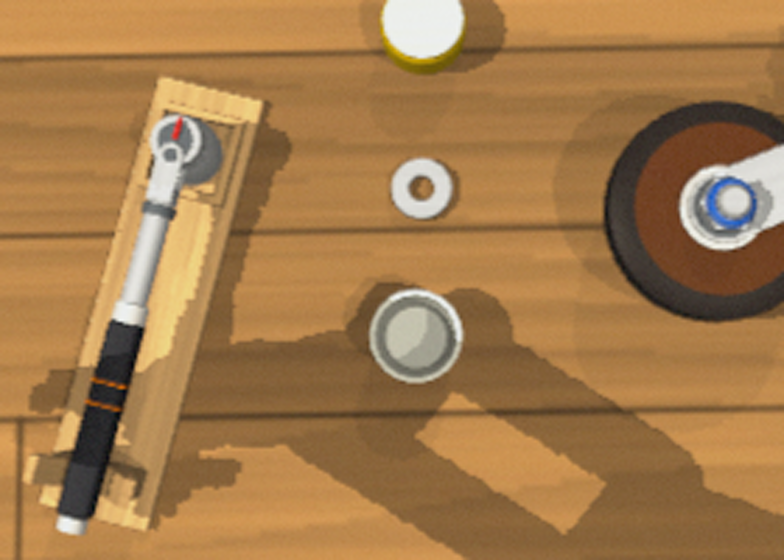

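View pics/s34.png

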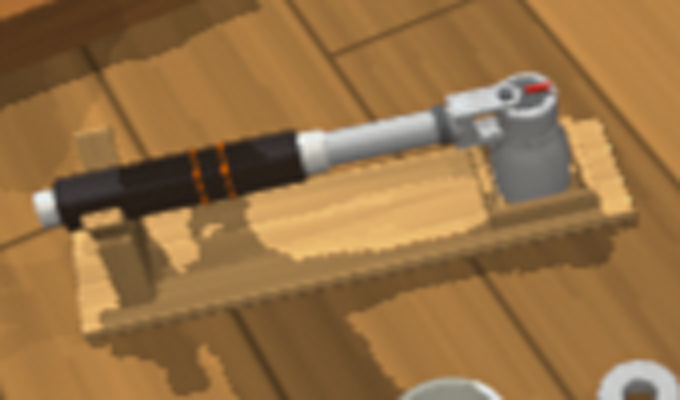

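Wrench back in its rest as at the start (red mark within 1 mm of its original pixels), cup still at (318,250), only a shadow changed. Handing in.

```bash
python3 -c "
from rig import r
print(r.sense()['clock'],r.sign_off())"
```

```text
the job is handed in; nothing more can be done
27.15 None
```

I tightened the nut until the wrench broke over, put the wrench back in its rest, and handed the job in at 27 s of the 64 s allowed.

- **Fit:** the socket caught once at about 118 mm height (roughly 10 N). I shifted it 2 mm and it went home freely onto the washer.
- **Tightening:** I turned clockwise. The torque estimated from the wrist levelled off at about 1.7 N m. The head then stayed still in the pictures while the handle went on about 9.4° (0.16 rad), where I stopped. That is over the 0.1 rad needed and under the 0.23 rad limit. The hinge angle comes from the camera pictures, not a direct reading.
- **Nut:** I judge it turned at least 20° from the head's rotation. I did not look at the yellow mark again after lifting off.
- **Return:** the hinge was straight in the views after lifting. The wrench is back with the socket in the pocket and the handle in the notch. Its red head mark is within about 1 mm of where it started.
- **Other things on the bench:** the tin and bearing pictures are unchanged. My cup picture check differed from the start, but by eye that was the arm's shadow, and the cup's centre had not moved.
- **Checks that disagreed:** the top camera's reading of the head angle jumped about too much to use. I relied on the side camera and a direct comparison of pictures instead.

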